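Put the microscopy kit back with its own kind

ROBOT

A 6-joint arm with a two-finger parallel gripper is mounted at the origin on a cart in front of the work surface, level with it; the furniture and walls round the work are solid. World frame = base frame: x ahead of the robot, y to its left, z up, the work surface at z = 0. Lengths are in m, angles in rad, forces in N, time in s.
With the tool pointing down it reaches from about 0.35 to 0.85 m from the base axis. Payload 8.1 kg.
Tool frame: the origin (TCP) lies between the finger pads; the fingertips stand tips_ahead ahead of it and the grasp point (between the pads) lies 8 mm behind it (tips_ahead is the distance from the TCP to the fingertips, in m); z points along the fingers, x is the direction in which the jaws open and shut, and the axes are right-handed (so a half turn about z gives the same grasp; the last joint's range is limited). The gripper opens to 93 mm and grips with 3 to 60 N. Pads are 15 mm wide; open, the fingers measure 128 mm over their backs; the gripper's body (75 mm by 188 mm) begins 65 mm behind the grasp point.
Start: joints at [-1.256, 0.13, 1.488, -0, 1.523, -0.085], TCP at [0.234, -0.553, 0.23] pointing down, gripper open.
Joint ranges: [-2.96, 2.96], [-0.89, 2.26], [0.02, 2.5], [-1.34, 4.48], [0, 2.73], [-2.66, 2.66]. Speed limits (rad/s): [2.39, 2.39, 2.79, 3.14, 3.14, 3.14].

INTERFACE

Orientations are given as a rotation vector (axis times angle).
In Python, from plant import * gives the robot as it stands.
- The arm moves only by the tool play_rows, never from a script. Its argument "increments" is a list that holds one entry, the list of rows, each a list of 4 numbers: the shift along the tool's x, y, z in cm, then the turn about the tool's z in rad. A call has 1 to 5 rows; each row is the pose to reach, as a shift and turn from the pose measured when the call began, along the tool's axes at that moment; what a row does not reach only later rows make up. A row lasts 1/10 s, in which the tool goes at most 50 mm and 8.59 degrees, less where a joint would pass 70% of its speed; a pose out of reach is approached as far as the arm can. A call with a gripper value outside its range is refused whole. "jaw" is the finger opening in cm, from 0 to 9.3, set as the call begins (left out, the last holds). The fingers move at their own pace and stop on an object; "squeeze" is the grip in N (left out, the last holds). Time passes only in rows, so rows that repeat a pose let the fingers close. It gives the time, the measured TCP pose, the force and the opening at its end, in the units of the state.
- read_state(): the state, without advancing time (a new reading comes with each control period).
- read_camera(name): name is "side" or "top" or "wrist"; returns (picture, depth): 420x560x3 uint8, blue, green, red; 420x560 float32, m along the optical axis (not along the pixel's ray), 0 where there is no reading.
- camera_params(name): a dict with "K" (3x3 intrinsics, pixels), "k1" (the pictures are not rectified: a ray, as slopes to the right and down, at radius r is drawn at 1 + k1 r^2 times it, then the intrinsics apply), "eye" and "orientation" of the camera in the world. Camera axes: x right, y up, looking along -z (the intrinsics and any distortion apply to the point x, -y, -z); pixel columns grow to the right and rows downward; lengths in m; the calibration is good to about 2 mm. A picture is of the moment at which its call begins: read the wrist's pose just before it. camera_params takes no time and is no camera call; for the wrist camera it gives the pose at the moment of the call.
- close_job(): hands the job in, once; it reports no verdict.
The state is a dict: "t": time; "q": joint angles; "dq": joint speeds; "joint_torque": joint torques, N m; "tool_pos": TCP position; "orientation": TCP orientation; "force": force on the tool from outside, world axes, zero at the start; "wrist_torque": the same for the moment, N m; "opening": finger opening in m.
Only numpy, scipy, OpenCV 4.12 (cv2) and the standard library are available. Lean on these libraries where they do the work, as an engineer would, in place of code of your own. Each camera call takes 0.05 s, during which the arm holds its last target.

TASK

The microscopy session is over and the kit lies about on the bench: put each loose piece back in the free place beside its own kind. The two capped vials stand upright, one in each empty cell of the vial rack, the metal filter ring lies flat in the empty round well of the filter block, the battery lies down in the empty trough of the battery holder, and the forceps lie lengthways in the empty wide bay of the instrument tray. Never tip a vial over, and let go of everything at the end.

Things in the scene. Friction and masses are not known exactly. Their poses are not given: they have to be found in the camera images.
- vial_a_center (a point): Centre (half-way up) of a capped glass sample vial that stands loose on the bench: 23 mm across, 56 mm tall, black screw cap 21 mm across, 13 mm high. z axis = up along the vial. In a rack cell only its top 39 mm is clear of the walls, so take it by the cap, about 20 mm above this point.
- vial_b_center (a point): Centre (half-way up) of the second loose capped glass vial, same size and shape (23 mm across, 56 mm tall), white screw cap. z axis = up along the vial. Either vial may go in either free cell.
- filter_ring_center (a point): Centre (half-way up) of the loose optical filter: a glass disc in a light metal knurled ring, 36 mm across, 12 mm high, lying flat on the bench. z axis = up. Grip it across the ring. (The plain black rubber cap of like size on the bench is an eyepiece cap and no part of the job.)
- battery_center (a point): Centre (half-way up) of the loose AA battery lying on the bench: 15 mm thick, 50 mm long. Its long axis is this frame's y axis, z is up. Grip it across its thickness.
- forceps_center (a point): Centre (half-way up) of the fine steel forceps lying on their edge on the bench: 118 mm long, 13 mm wide and 11 mm high. The long axis is this frame's y axis, z is up. Grip them across the middle (13 mm).
- vial_rack: Grey plastic vial rack, fixed, 42 x 120 mm, 20 mm high; origin at the centre of its underside, z up. A row of three cells along its y, each 36 mm square inside, floor 3 mm above the bench, centres at y = -39, 0, +39 mm. The cell at -39 already holds a vial (fixed); those at 0 and +39 are free. Let the fingers close along the rack's x, across the row, clear of the other vials.
- filter_block: Dark metal filter block, fixed, 64 x 118 mm, 11 mm high, with two round grey-lined wells 48 mm wide and 5 mm deep (well floor 6 mm above the bench). Origin at the centre of its underside, z up. The well at y = -28 mm in its frame holds a black-rimmed filter (fixed); the well at y = +28 mm is free.
- battery_holder: Black plastic battery holder, fixed, 70 x 84 mm, 9 mm high, with two troughs along its x axis, each 60 mm long, 26 mm wide, 6 mm deep (floor 3 mm above the bench). Origin at the centre of its underside, z up. The trough at y = -21 mm in its frame holds a battery (fixed); the one at y = +21 mm is free. Either way round will do.
- instrument_tray: Shallow steel instrument tray, fixed, 92 x 162 mm, rim 9 mm high, floor 2 mm above the bench. Origin at the centre of its underside, long side along its y axis, z up. A low wall splits it lengthways: the narrow bay (x = +30 mm) holds a wooden-handled dissecting needle (fixed); the wide bay, 57 x 157 mm, its centre at x = -15 mm, y = 0, is free.
Not all that is in view belongs to the job. What is shaped like the part that bears filter_ring_center but blue or orange is not meant.

How it is judged:
At the end, for the whole second after the job is handed in: One vial on the floor of each free cell (10 mm each way of its centre, upright to 0.12 rad); filter flat in the free well (9 mm, 0.12 rad); battery in the free trough (10 mm along, 9 across, 0.3 rad); forceps in the wide bay (25 mm, 0.4 rad of lengthways); all released, at rest (((x of vial_a_center in the frame of vial_rack between -0.01 and 0.01 m and y of vial_a_center in the frame of vial_rack between -0.01 and 0.01 m and z of vial_a_center in the frame of vial_rack between 0.026 and 0.036 m and x of vial_b_center in the frame of vial_rack between -0.01 and 0.01 m and y of vial_b_center in the frame of vial_rack between 0.029 and 0.049 m and z of vial_b_center in the frame of vial_rack between 0.026 and 0.036 m) or (x of vial_a_center in the frame of vial_rack between -0.01 and 0.01 m and y of vial_a_center in the frame of vial_rack between 0.029 and 0.049 m and z of vial_a_center in the frame of vial_rack between 0.026 and 0.036 m and x of vial_b_center in the frame of vial_rack between -0.01 and 0.01 m and y of vial_b_center in the frame of vial_rack between -0.01 and 0.01 m and z of vial_b_center in the frame of vial_rack between 0.026 and 0.036 m)) and angle between each of vial_a_center, vial_b_center, filter_ring_center's own z axis and vertical below 0.12 rad and x of filter_ring_center in the frame of filter_block between -0.009 and 0.009 m and y of filter_ring_center in the frame of filter_block between 0.019 and 0.037 m and z of filter_ring_center in the frame of filter_block between 0.0095 and 0.0145 m and x of battery_center in the frame of battery_holder between -0.01 and 0.01 m and y of battery_center in the frame of battery_holder between 0.012 and 0.03 m and z of battery_center in the frame of battery_holder between 0.0075 and 0.0135 m and angle between the y axis of battery_center and the x axis of battery_holder, either way round below 0.3 rad and x of forceps_center in the frame of instrument_tray between -0.04 and 0.01 m and y of forceps_center in the frame of instrument_tray between -0.025 and 0.025 m and z of forceps_center in the frame of instrument_tray between 0.004 and 0.011 m and angle between the y axis of forceps_center and the y axis of instrument_tray, either way round below 0.4 rad and linear speed of each of vial_a, vial_b, filter_ring, battery, forceps below 0.02 m/s); the robot touches nothing.
It fails at once if a sample vial is tipped over (more than 45 degrees from upright) (angle between any of vial_a_center, vial_b_center's own z axis and vertical above 0.785 rad).
It also fails if it takes over 125 s, if anything falls off the work surface, if the arm or the gripper's body presses on something with over 40 N, if the wrist force passes 120 N, or if a joint passes its speed limit or range.

## Working session

There is one attempt and no reset: what is moved stays moved. The work goes in short steps, Python scripts to look and compute and a tool call to move; the robot and the scene stay as the last step left them, time stands still between calls to the robot, and variables do not carry over. Pictures are saved under pics/ and viewed, and the job is handed in when it is done.

Besides the shell and the picture viewer there is one more tool, called after "Request:" by a JSON object that holds its "name" and its "arguments", one argument or row to a line. play_rows: Moves the arm, as the interface text tells. Its arguments: {"type":"object","properties":{"increments":{"type":"array"},"jaw":{"type":"number"},"squeeze":{"type":"number"}},"required":["increments"]}

```bash
ls; mkdir -p pics
python3 - <<'E'
from plant import *
import cv2
s=read_state();print(s)
for n in ["top","side","wrist"]:
    p=camera_params(n);print(n,p)
    im,d=read_camera(n);cv2.imwrite(f"pics/{n}0.png",im)
    import numpy as np
    np.save(f"pics/{n}0.npy",d)
E
```

```text
pics
{'t': 0.0, 'q': array([-1.25639256e+00,  1.31155437e-01,  1.48925033e+00, -6.84447192e-06,
        1.52298947e+00, -8.54395130e-02]), 'dq': array([-8.87588337e-05, -2.88353672e-04,  9.05155777e-04, -1.29981347e-03,
       -1.25131136e-03,  9.71076936e-04]), 'joint_torque': array([ 2.90943826e-04, -5.59846044e+01, -4.91755557e+01,  7.66564650e-02,
        3.55756888e-02, -1.40919219e-04]), 'tool_pos': array([ 0.23339476, -0.55216405,  0.22860674]), 'orientation': array([-2.61742687e+00,  1.73541623e+00,  2.22365934e-03]), 'force': array([-0.06212796,  0.65976557, -1.00045548]), 'wrist_torque': array([ 0.0394705 , -0.03764028,  0.00600548]), 'opening': 0.09292673729418725}
top {'K': array([[418.62359772,   0.        , 280.19656097],
       [  0.        , 418.62359772, 212.58918368],
       [  0.        ,   0.        ,   1.        ]]), 'k1': -0.12747689588852015, 'eye': array([0.32268918, 0.02968556, 1.10696886]), 'orientation': array([ 0.10550388, -0.11849099, -1.57296232])}
side {'K': array([[396.70003729,   0.        , 284.28383328],
       [  0.        , 396.70003729, 206.3607633 ],
       [  0.        ,   0.        ,   1.        ]]), 'k1': 0.01380045467932042, 'eye': array([0.13207539, 0.69519247, 0.54332145]), 'orientation': array([ 0.31537685, -1.30961925, -2.36584878])}
wrist {'K': array([[330.96254797,   0.        , 273.74657084],
       [  0.        , 330.96254797, 206.32101466],
       [  0.        ,   0.        ,   1.        ]]), 'k1': -0.02223472308192046, 'eye': array([ 0.29912219, -0.52433787,  0.38282249]), 'orientation': array([-0.23393445,  0.15785344, -1.16362053])}
```

View pics/top0.png

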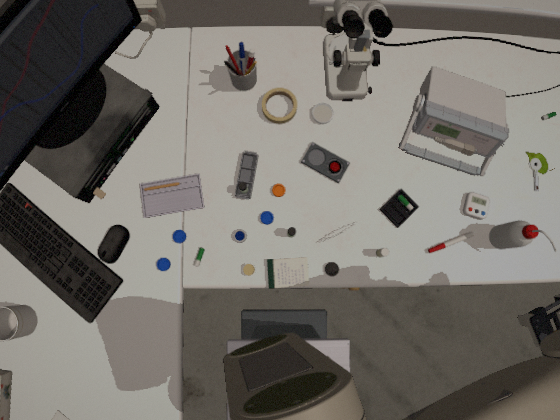

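View pics/side0.png

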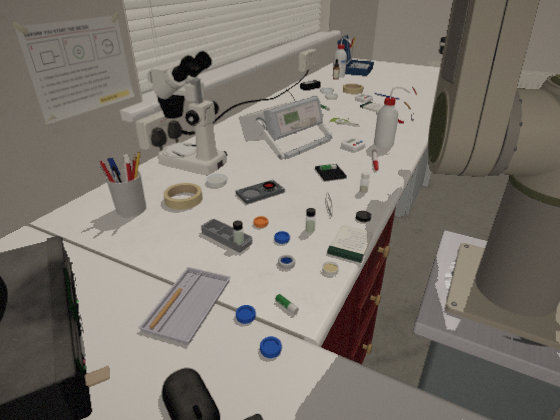

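View pics/wrist0.png

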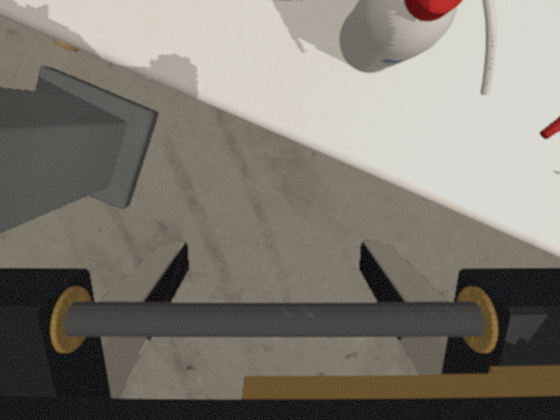

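```bash
cat > h.py <<'E'
import cv2, numpy as np
from scipy.spatial.transform import Rotation as R
def unproj(p,uv):
    uv=np.atleast_2d(np.asarray(uv,float)); K=p["K"]
    xd=(uv-[K[0,2],K[1,2]])/[K[0,0],K[1,1]]
    x=xd.copy()
    for _ in range(20): x=xd/(1+p["k1"]*(x**2).sum(1,keepdims=True))
    d=np.c_[x[:,0],-x[:,1],-np.ones(len(x))]
    return R.from_rotvec(p["orientation"]).apply(d)
def onplane(p,uv,z):
    d=unproj(p,uv); e=np.asarray(p["eye"]); return e+d*((z-e[2])/d[:,2])[:,None]
def proj(p,X):
    c=R.from_rotvec(p["orientation"]).inv().apply(np.atleast_2d(X)-p["eye"])
    x=np.c_[c[:,0],-c[:,1]]/-c[:,2:3]; x=x*(1+p["k1"]*(x**2).sum(1,keepdims=True))
    return x*[p["K"][0,0],p["K"][1,1]]+[p["K"][0,2],p["K"][1,2]]
def bydepth(p,uv,d):
    return np.asarray(p["eye"])+unproj(p,uv)*np.atleast_1d(d)[:,None]
E
python3 - <<'E'
import cv2
im=cv2.imread('pics/top0.png')
cv2.imwrite('pics/c1.png',cv2.resize(im[135:285,130:290],None,fx=5,fy=4*1.25/1,interpolation=cv2.INTER_CUBIC)[:750][:600*2] if 0 else cv2.resize(im[135:285,130:290],(640,600),interpolation=cv2.INTER_CUBIC))
cv2.imwrite('pics/c2.png',cv2.resize(im[135:285,260:420],(640,600),interpolation=cv2.INTER_CUBIC))
im=cv2.imread('pics/side0.png')
cv2.imwrite('pics/c3.png',cv2.resize(im[160:360,180:400],(660,600),interpolation=cv2.INTER_CUBIC))
E
```

```text
(no output)
```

View pics/c1.png

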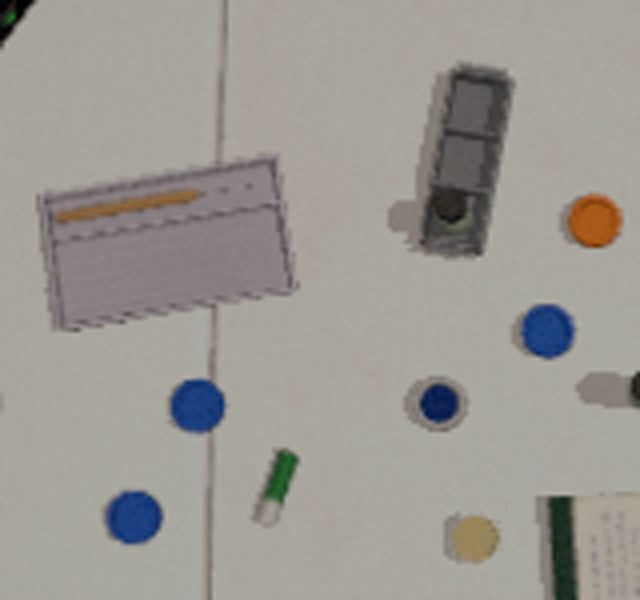

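View pics/c2.png

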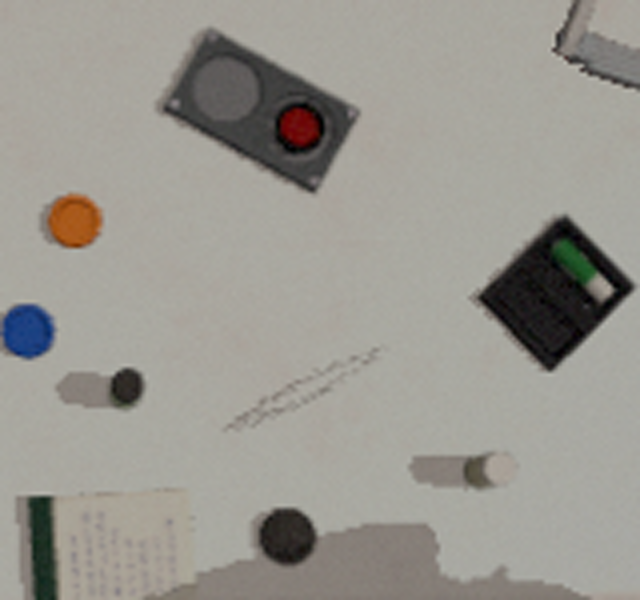

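View pics/c3.png

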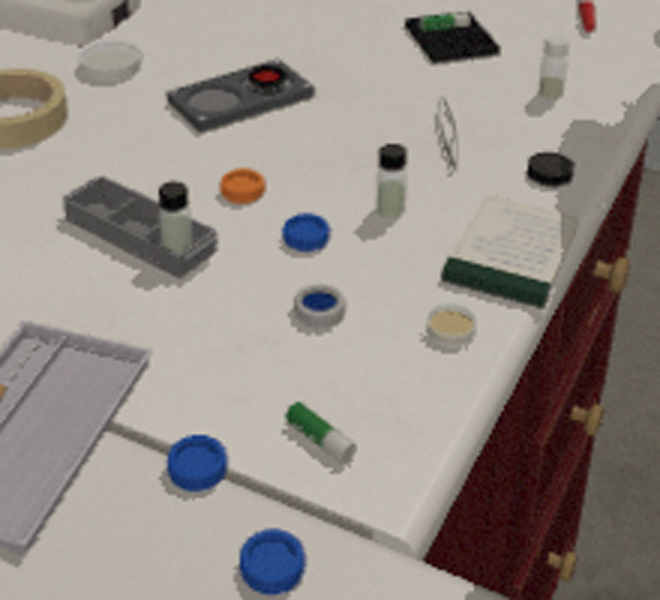

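```bash
cat > m.py <<'E'
from h import *
from plant import camera_params
p=camera_params("top"); im=cv2.imread('pics/top0.png'); d=np.load('pics/top0.npy')
v,u=np.mgrid[:420,:560]; uv=np.c_[u.ravel(),v.ravel()]
X=bydepth(p,uv,d.ravel()).reshape(420,560,3)
hsv=cv2.cvtColor(im,cv2.COLOR_BGR2HSV)
E
python3 - <<'E'
from m import *
bench=X[:,:,2][190:280,300:420]; print("bench z pct",np.percentile(bench,[5,50,95]))
print("zero frac",(d==0).mean())
H=X[:,:,2]
out=np.clip(H*1000*4+60,0,255).astype(np.uint8)
cv2.imwrite('pics/hm.png',cv2.resize(out[130:290,125:430],(800,420),interpolation=cv2.INTER_NEAREST))
E
```

```text
bench z pct [-0.00254613  0.00109626  0.01118348]
zero frac 0.004200680272108843
```

View pics/hm.png

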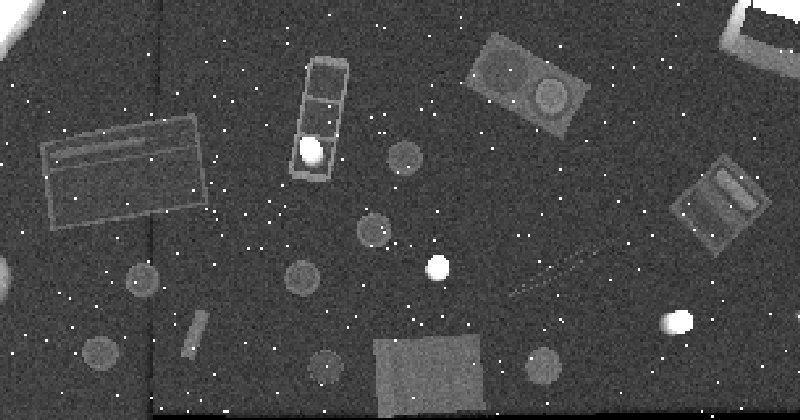

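Run:
```python
from m import *
H=cv2.medianBlur(X[:,:,2].astype(np.float32),3)
lo,zt=3,0
m=((H>0.0045)&(H<0.09)).astype(np.uint8)
m=cv2.morphologyEx(m,cv2.MORPH_CLOSE,np.ones((3,3)))
m[:130]=0;m[283:]=0;m[:,:128]=0;m[:,425:]=0
n,l,st,c=cv2.connectedComponentsWithStats(m)
for i in range(1,n):
    if st[i,4]<25: continue
    cs,_=cv2.findContours((l==i).astype(np.uint8),cv2.RETR_EXTERNAL,cv2.CHAIN_APPROX_NONE)
    k=cs[0][:,0]; 
    if len(k)<5: continue
    z=np.percentile(H[l==i],70)
    W=onplane(p,k,z)[:,:2]*1000
    r=cv2.minAreaRect(W.astype(np.float32))
    print("px",c[i].round(),"z %.1f"%(z*1000),"ctr",np.round(r[0],1),"size",np.round(r[1],1),"ang",round(r[2],1), "col",im[l==i].mean(0).round())
```

```text
px [133. 136.] z 52.6 ctr [673.6 406.7] size [53.  35.7] ang 3.7 col [27. 30. 29.]
px [412. 144.] z 29.5 ctr [ 666.8 -337.7] size [69.9 80.2] ang 85.9 col [108. 112. 116.]
px [325. 162.] z 11.8 ctr [ 618.3 -102.2] size [118.7  68.1] ang 59.7 col [65. 66. 73.]
px [246. 176.] z 17.7 ctr [582.9 109.8] size [ 46.  130.9] ang 81.0 col [76. 78. 80.]
px [169. 191.] z 8.5 ctr [530.3 312.5] size [ 99.5 169.2] ang 9.2 col [117. 119. 129.]
px [279. 190.] z 10.8 ctr [542.2  24.3] size [34.4 34.3] ang 44.3 col [ 36.  89. 160.]
px [400. 206.] z 9.4 ctr [ 493.2 -299.6] size [70.5 84.9] ang 42.9 col [34. 38. 36.]
px [174. 200.] z 4.9 ctr [517.  304.7] size [14.  31.2] ang 11.0 col [129. 126. 135.]
px [267. 217.] z 11.2 ctr [468.3  53.8] size [34.4 32. ] ang 89.7 col [125.  69.  39.]
px [291. 232.] z 56.8 ctr [425.1  -6.4] size [20.2 22.8] ang 89.6 col [54. 60. 62.]
px [240. 235.] z 11.0 ctr [419.7 127.4] size [34.3 34.2] ang 0.3 col [102.  84.  78.]
px [179. 236.] z 11.4 ctr [418.7 288.8] size [35.  31.8] ang 90.0 col [122.  64.  33.]
px [199. 257.] z 14.6 ctr [364.  233.4] size [15.  48.4] ang 72.2 col [ 78. 106.  81.]
px [382. 252.] z 56.5 ctr [ 370.7 -236.5] size [21.4 32.6] ang 13.0 col [118. 128. 134.]
px [288. 270.] z 12.0 ctr [330.4   0.8] size [109.3  64.7] ang 89.6 col [132. 143. 146.]
px [163. 264.] z 11.3 ctr [345.  328.6] size [31.4 37.6] ang 0.3 col [123.  66.  37.]
px [249. 269.] z 7.6 ctr [332.2 102.9] size [31.1 31. ] ang 33.9 col [101. 135. 151.]
px [331. 269.] z 13.0 ctr [ 330.7 -112.6] size [34.  36.3] ang 89.0 col [40. 44. 48.]
```

Run:
```python
import plant
print([n for n in dir(plant) if not n.startswith('__')])
print(getattr(plant,'tips_ahead',None))
from m import *
g=cv2.cvtColor(im,cv2.COLOR_BGR2GRAY).astype(int)
# forceps
sub=np.zeros_like(g);bg=cv2.medianBlur(im,21).mean(2)
m=((bg-im.mean(2))>10); mm=np.zeros_like(m); mm[218:246,314:360]=m[218:246,314:360]
ys,xs=np.nonzero(mm); W=onplane(p,np.c_[xs,ys],.006)[:,:2]*1000
r=cv2.minAreaRect(W.astype(np.float32)); print("forceps",r,len(xs), W.mean(0))
# vial caps in 3D points
for nm,(a,b,c,e) in dict(a=(222,242,282,302),b=(242,264,372,392)).items():
    P=X[a:b,c:e].reshape(-1,3); P=P[(P[:,2]>.052)&(P[:,2]<.062)]
    (ct,rad)=cv2.minEnclosingCircle((P[:,:2]*1000).astype(np.float32)); print(nm,P.mean(0)*1000,ct,rad,len(P))
# rack walls
P=X[148:200,230:262].reshape(-1,3);P=P[(P[:,2]>.014)&(P[:,2]<.025)]
print("rack",cv2.minAreaRect((P[:,:2]*1000).astype(np.float32)),len(P))
P=X[170:220,135:208].reshape(-1,3);P=P[(P[:,2]>.006)&(P[:,2]<.012)]
print("tray",cv2.minAreaRect((P[:,:2]*1000).astype(np.float32)),len(P))
```

```text
['IKError', 'camera_params', 'close_job', 'read_camera', 'read_state', 'tips_ahead']
0.011
forceps ((427.6649475097656, -125.31600952148438), (16.980113983154297, 115.13323974609375), 27.73898696899414) 130 [ 425.61700356 -121.33019761]
a [426.89105964  -7.67891919  56.9027239 ] (427.04339599609375, -7.831850528717041) 10.438437461853027 57
b [ 371.97582222 -242.66490541   57.09690603] (372.1677551269531, -242.70115661621094) 10.846839904785156 57
rack ((582.7377319335938, 109.90228271484375), (42.712955474853516, 130.65313720703125), 80.19393157958984) 249
tray ((535.9038696289062, 315.3731994628906), (130.28070068359375, 198.7676544189453), 0.924573540687561) 513
```

```bash
cat > go.py <<'E'
import sys
from h import *
from plant import read_state
def go(x,y,z,ang=None,s=None):
    s=s or read_state(); Rm=R.from_rotvec(s["orientation"]).as_matrix()
    d=Rm.T@(np.array([x,y,z])/1000-s["tool_pos"])*100
    yaw=np.degrees(np.arctan2(Rm[1,0],Rm[0,0])); 
    out="t %.2f pos %s yaw %.1f q1 %.2f q6 %.2f open %.1f F %s tilt %.4f"%(s["t"],np.round(s["tool_pos"]*1000,1),yaw,s["q"][0],s["q"][5],s["opening"]*1000,np.round(s["force"],1),np.arccos(-Rm[2,2]))
    print(out)
    w=0
    if ang is not None:
        w=(ang-yaw+90)%180-90      # world turn; tool z is down => negative
    print(" d(tool cm) %.2f %.2f %.2f turn %.3f (alt %.3f)"%(*d,-np.radians(w),-np.radians(w-180*np.sign(w if w else 1))))
if __name__=="__main__":
    a=[float(v) for v in sys.argv[1:]]; go(*a)
E
python3 go.py 372 -242.7 150 80; python3 go.py 300 -300 230 80
```

```text
t 0.15 pos [ 233.4 -552.3  228.8] yaw -67.1 q1 -1.26 q6 -0.09 open 93.0 F [ 0.2  0.1 -0.6] tilt 0.0014
 d(tool cm) -23.11 -24.81 7.92 turn 0.574 (alt -2.567)
t 0.15 pos [ 233.4 -552.3  228.8] yaw -67.1 q1 -1.26 q6 -0.09 open 93.0 F [ 0.2  0.1 -0.6] tilt 0.0014
 d(tool cm) -20.65 -15.95 -0.08 turn 0.574 (alt -2.567)
```

Request:
{"name": "play_rows", "arguments": {
  "increments": [
    [[-23.1,-24.8,0,0.574],[-23.1,-24.8,0,0.574],[-23.1,-24.8,0,0.574],[-23.1,-24.8,0,0.574],[-23.1,-24.8,0,0.574]]
  ],
  "jaw": 5
}}

```text
t: 0.65
tool_pos: [0.3354, -0.3236, 0.229]
orientation: [-2.013, 2.411, 0.002]
force: [0.5, -0.0, 1.2]
opening: 0.0579
```

```bash
python3 go.py 372 -242.7 150 80
```

```text
t 0.65 pos [ 335.4 -323.6  229. ] yaw -100.3 q1 -0.88 q6 0.87 open 57.9 F [ 0.5 -0.   1.2] tilt 0.0016
 d(tool cm) -8.60 -2.17 7.91 turn -0.005 (alt 3.137)
```

Request:
{"name": "play_rows", "arguments": {
  "increments": [
    [[-8.6,-2.2,4,0],[-8.6,-2.2,8,0],[-8.6,-2.2,8,0],[-8.6,-2.2,8,0]]
  ]
}}

```text
t: 1.05
tool_pos: [0.3709, -0.2393, 0.1454]
orientation: [2.017, -2.408, -0.013]
force: [-0.4, 0.0, -1.1]
opening: 0.0498
```

```bash
cat > w.py <<'E'
import sys
from h import *
from plant import *
n=sys.argv[1]
p=camera_params("wrist"); im,d=read_camera("wrist")
cv2.imwrite(f"pics/{n}.png",im); np.savez(f"pics/{n}.npz",d=d,**p)
E
python3 w.py w1; python3 go.py 372 -242.7 59 80
```

```text
t 1.10 pos [ 371.6 -241.4  147.8] yaw -100.2 q1 -0.69 q6 1.06 open 50.0 F [0.5 0.4 0.2] tilt 0.0047
 d(tool cm) 0.15 -0.10 8.88 turn -0.003 (alt 3.139)
```

View pics/w1.png

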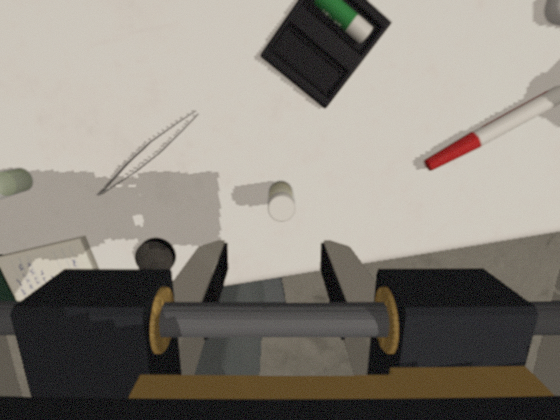

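```bash
cat > wm.py <<'E'
from h import *
def load(n):
    z=np.load(f"pics/{n}.npz"); p={k:z[k] for k in z.files}; p["k1"]=float(p["k1"]); return p,cv2.imread(f"pics/{n}.png"),p.pop("d")
def cloud(p,d):
    v,u=np.mgrid[:420,:560]; X=bydepth(p,np.c_[u.ravel(),v.ravel()],d.ravel()).reshape(420,560,3); X[d==0]=np.nan; return X
E
python3 - <<'E'
from wm import *
p,im,d=load("w1"); X=cloud(p,d)
print("bench",np.nanmedian(X[60:150,60:100,2]))
P=X[170:235,250:315].reshape(-1,3); print(np.nanmax(P[:,2])); P=P[(P[:,2]>.052)&(P[:,2]<.060)]
print("cap",P.mean(0),cv2.minEnclosingCircle((P[:,:2]*1000).astype(np.float32)),len(P))
# holder outer corners (top edge)
print(onplane(p,[[262,57],[327,107],[389,23]],.009)*1000)
# forceps ends & mid
P=onplane(p,[[104,190],[196,113]],.006)*1000; print(P,P.mean(0),np.linalg.norm(P[0]-P[1]))
E
```

```text
bench -0.0008137211180670456
0.05678051187289937
cap [ 0.37282169 -0.24470798  0.05488908] ((372.3898010253906, -244.5748291015625), 10.719472885131836) 578
[[ 487.8264173  -250.27870735    9.        ]
 [ 439.8577643  -296.88978329    9.        ]
 [ 495.00457519 -354.11059101    9.        ]]
[[ 403.77987699  -87.08167974    6.        ]
 [ 454.6919582  -186.42987023    6.        ]] [ 429.23591759 -136.75577498    6.        ] 111.63378953876408
```

Request:
{"name": "play_rows", "arguments": {
  "increments": [
    [[0.4,0,4,0],[0.4,0,8,0],[0.4,0,10.4,0],[0.4,0,10.7,0],[0.4,0,10.7,0]]
  ]
}}

```text
t: 1.6
tool_pos: [0.3707, -0.2461, 0.0419]
orientation: [2.015, -2.41, -0.007]
force: [-0.2, -1.2, 1.4]
opening: 0.0503
```

```bash
python3 go.py 372.5 -244.3 40 80
```

```text
t 1.60 pos [ 370.7 -246.1   41.9] yaw -100.2 q1 -0.70 q6 1.05 open 50.3 F [-0.2 -1.2  1.4] tilt 0.0042
 d(tool cm) -0.21 -0.14 0.19 turn -0.004 (alt 3.138)
```

Request:
{"name": "play_rows", "arguments": {
  "increments": [
    [[-0.1,-0.14,0.15,0],[-0.1,-0.14,0.15,0],[-0.1,-0.14,0.15,0],[-0.1,-0.14,0.15,0],[-0.1,-0.14,0.15,0]]
  ],
  "jaw": 1.5,
  "squeeze": 20
}}

```text
t: 2.1
tool_pos: [0.3728, -0.2457, 0.0411]
orientation: [-2.015, 2.41, 0.005]
force: [-0.0, 1.2, 3.6]
opening: 0.0221
```

```bash
python3 go.py 583 110 200 -100
```

```text
t 2.10 pos [ 372.8 -245.7   41.1] yaw -100.2 q1 -0.70 q6 1.05 open 22.1 F [-0.   1.2  3.6] tilt 0.0029
 d(tool cm) -38.76 -14.35 -15.85 turn -0.004 (alt 3.138)
```

Request:
{"name": "play_rows", "arguments": {
  "increments": [
    [[0,0,0,0],[0,0,0,0],[0,0,-2,0],[0,0,-6,0],[0,0,-12,0]]
  ]
}}

```text
t: 2.6
tool_pos: [0.3712, -0.2445, 0.1499]
orientation: [2.014, -2.41, -0.013]
force: [0.7, -0.5, -1.0]
opening: 0.0222
```

```bash
python3 go.py 583 110 200 -100
```

```text
t 2.60 pos [ 371.2 -244.5  149.9] yaw -100.2 q1 -0.70 q6 1.05 open 22.2 F [ 0.7 -0.5 -1. ] tilt 0.0084
 d(tool cm) -38.66 -14.53 -4.93 turn -0.004 (alt 3.138)
```

Request:
{"name": "play_rows", "arguments": {
  "increments": [
    [[-36,-4.5,-5,0],[-36,-4.5,-5,0],[-36,-4.5,-5,0],[-36,-4.5,-5,0],[-36,-4.5,-5,0]]
  ]
}}

```text
t: 3.1
tool_pos: [0.4457, -0.0073, 0.1855]
orientation: [2.014, -2.41, -0.013]
force: [1.0, -1.2, 0.5]
opening: 0.0216
```

Request:
{"name": "play_rows", "arguments": {
  "increments": [
    [[-14,0,0,0],[-14,0,0,0],[-14,0,0,0],[-14,0,0,0],[-14,0,0,0]]
  ]
}}

```text
t: 3.6
tool_pos: [0.47, 0.1313, 0.1856]
orientation: [2.017, -2.406, -0.013]
force: [0.5, -1.0, -0.1]
opening: 0.0219
```

```bash
python3 w.py w2; python3 go.py 583 110 200 -100
```

```text
t 3.65 pos [470.1 130.4 185.7] yaw -100.2 q1 0.16 q6 1.91 open 21.8 F [-0.4  0.6  0.5] tilt 0.0084
 d(tool cm) 0.00 -11.46 -1.52 turn -0.003 (alt 3.139)
```

View pics/w2.png

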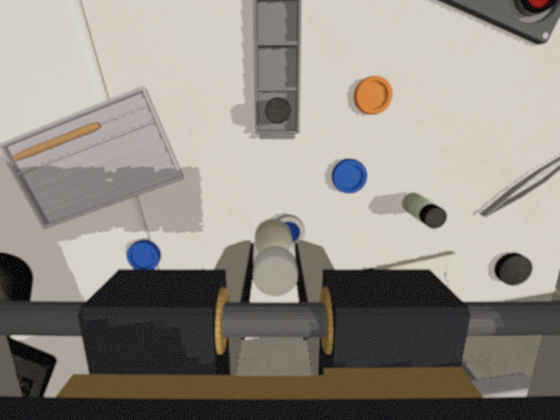

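Run:
```python
import cv2
im=cv2.imread('pics/w2.png')
cv2.imwrite('pics/c4.png',cv2.resize(im[0:150,200:360],(640,600),interpolation=cv2.INTER_CUBIC))
```

```text
(no output)
```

View pics/c4.png

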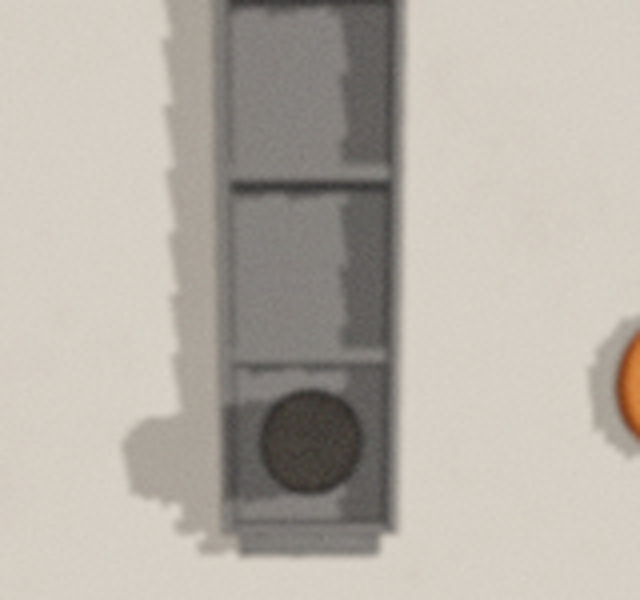

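```bash
python3 - <<'E'
from wm import *
p,im,d=load("w2"); X=cloud(p,d)
f=lambda c,r:(200+c/4,r/4)
pts=[f(217,172),f(403,172),f(221,354),f(399,354),f(222,530),f(395,530)]
W=onplane(p,pts,.02)*1000; print(W.round(1))
a=(W[0]+W[1])/2;b=(W[2]+W[3])/2;print(a,b,(a+b)/2,np.linalg.norm(a-b),np.degrees(np.arctan2(*(a-b)[1::-1])))
e=(W[4]+W[5])/2; dr=(a-e)/np.linalg.norm(a-e); print("dir",dr,"end->c0",e+dr*60,"width",np.linalg.norm(W[0]-W[1]),np.linalg.norm(W[4]-W[5]))
f2=onplane(p,[f(311,441)],.059)[0]*1000; print("fixed vial cap",f2, f2+dr*39)
T=onplane(p,[(5,150),(147,89),(184,178),(47,226)],.009)*1000
print("tray",T.round(1),T.mean(0),[np.linalg.norm(T[i]-T[i-1]) for i in range(4)])
y=(T[0]+T[3]-T[1]-T[2]);print("tray y ang",np.degrees(np.arctan2(y[1],y[0])))
print("held cap",np.nanmedian(X[265:280,265:285].reshape(-1,3),0))
E
python3 go.py 583 110 200 -100
```

```text
[[603.8 125.3  20. ]
 [596.6  84.8  20. ]
 [566.1 131.6  20. ]
 [559.   91.6  20. ]
 [527.4 138.8  20. ]
 [520.3  98.7  20. ]]
[600.20875922 105.03798437  20.        ] [562.55066295 111.62135734  20.        ] [581.37971109 108.32967086  20.        ] 38.22921676053554 -9.91621564985963
dir [ 0.98427125 -0.17666382  0.        ] end->c0 [582.87442821 108.1492701   20.        ] width 41.103881319660545 40.81751479078383
fixed vial cap [543.363553   115.00947984  59.        ] [581.75013179 108.11959095  59.        ]
tray [[555.2 391.6   9. ]
 [584.9 233.4   9. ]
 [495.3 219.6   9. ]
 [470.7 377.8   9. ]] [526.51416544 305.61927059   9.        ] [np.float64(85.67035965413929), np.float64(161.00869831215573), np.float64(90.6360691331), np.float64(160.06339446733048)]
tray y ang 99.7419497174903
held cap [0.47155046 0.13004322 0.19975619]
t 3.65 pos [470.1 130.4 185.7] yaw -100.2 q1 0.16 q6 1.91 open 21.8 F [-0.4  0.6  0.5] tilt 0.0084
 d(tool cm) 0.00 -11.46 -1.52 turn -0.003 (alt 3.139)
```

```bash
python3 go.py 619.5 101.4 130 -100
```

```text
t 3.65 pos [470.1 130.4 185.7] yaw -100.2 q1 0.16 q6 1.91 open 21.8 F [-0.4  0.6  0.5] tilt 0.0084
 d(tool cm) 0.23 -15.26 5.45 turn -0.003 (alt 3.139)
```

Request:
{"name": "play_rows", "arguments": {
  "increments": [
    [[0.2,-5,1,0],[0.2,-10,3,0],[0.2,-15.2,5.4,0],[0.2,-15.2,5.4,0],[0.2,-15.2,5.4,0]]
  ]
}}

```text
t: 4.15
tool_pos: [0.6188, 0.099, 0.1276]
orientation: [2.008, -2.409, -0.017]
force: [-0.2, -0.1, 0.4]
opening: 0.0221
```

```bash
python3 go.py 620 101.3 46 -100
```

```text
t 4.15 pos [618.8  99.  127.6] yaw -100.4 q1 0.07 q6 1.82 open 22.1 F [-0.2 -0.1  0.4] tilt 0.0121
 d(tool cm) -0.23 -0.18 8.16 turn -0.006 (alt 3.135)
```

Request:
{"name": "play_rows", "arguments": {
  "increments": [
    [[-0.2,-0.1,0,0],[-0.2,-0.1,3,0],[-0.2,-0.1,6,0],[-0.2,-0.1,8.1,0],[-0.2,-0.1,8.1,0]]
  ]
}}

```text
t: 4.65
tool_pos: [0.6167, 0.101, 0.045]
orientation: [2.006, -2.407, -0.02]
force: [-0.2, -0.3, -0.4]
opening: 0.0222
```

```bash
python3 go.py 620 101.3 44 -100
```

```text
t 4.65 pos [616.7 101.   45. ] yaw -100.4 q1 0.08 q6 1.83 open 22.2 F [-0.2 -0.3 -0.4] tilt 0.0153
 d(tool cm) -0.09 -0.32 0.10 turn -0.007 (alt 3.135)
```

Request:
{"name": "play_rows", "arguments": {
  "increments": [
    [[-0.1,-0.3,0,0],[-0.1,-0.3,0.12,0],[-0.1,-0.3,0.15,0],[-0.1,-0.3,0.15,0]]
  ]
}}

```text
t: 5.05
tool_pos: [0.6205, 0.1015, 0.0446]
orientation: [2.007, -2.408, -0.018]
force: [-0.0, 0.9, -0.1]
opening: 0.022
```

```bash
python3 go.py 620 101.3 44 -100
```

```text
t 5.05 pos [620.5 101.5  44.6] yaw -100.4 q1 0.08 q6 1.83 open 22.0 F [-0.   0.9 -0.1] tilt 0.0138
 d(tool cm) 0.02 0.04 0.06 turn -0.007 (alt 3.135)
```

Request:
{"name": "play_rows", "arguments": {
  "increments": [
    [[0,0,0.1,0],[0,0,0.1,0],[0,0,0.1,0],[0,0,0,0],[0,0,0,0]]
  ],
  "jaw": 4.5
}}

```text
t: 5.55
tool_pos: [0.6206, 0.1015, 0.0448]
orientation: [2.007, -2.408, -0.018]
force: [-1.3, 0.2, 0.5]
opening: 0.045
```

Request:
{"name": "play_rows", "arguments": {
  "increments": [
    [[0,0,-3,0],[0,0,-7,0],[0,0,-12,0],[0,0,-12,0]]
  ]
}}

```text
t: 5.95
tool_pos: [0.6269, 0.1013, 0.1742]
orientation: [-2.009, 2.41, 0.006]
force: [1.0, 0.6, 0.5]
opening: 0.0449
```

```bash
python3 go.py 427 -7.7 150 -100; python3 w.py w3
```

```text
t 5.95 pos [626.9 101.3 174.2] yaw -100.4 q1 0.08 q6 1.83 open 44.9 F [1.  0.6 0.5] tilt 0.0055
 d(tool cm) 14.34 17.70 2.34 turn -0.007 (alt 3.135)
```

View pics/w3.png

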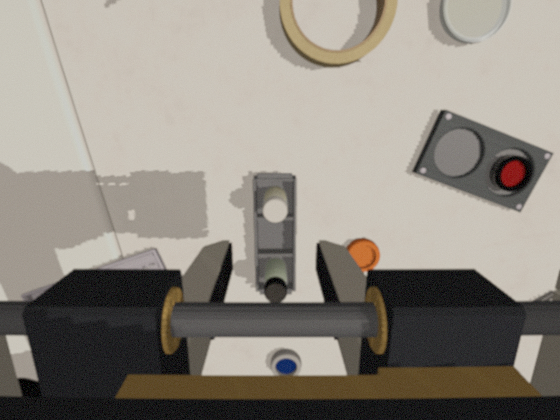

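Run:
```python
from wm import *
p,im,d=load("w3"); X=cloud(p,d)
P=X[180:235,255:295].reshape(-1,3);P=P[(P[:,2]>.054)&(P[:,2]<.064)];print("white cap",P.mean(0),np.percentile(P[:,2],90))
W=onplane(p,[(458,153)],.008)*1000;print("well",W)
C=onplane(p,[(443,111),(549,155),(522,210),(414,171)],.011)*1000;print("block",C.round(1),C.mean(0),np.linalg.norm(C[0]-C[1]),np.linalg.norm(C[0]-C[3]))
v=C[0]+C[3]-C[1]-C[2];v/=np.linalg.norm(v);print(v,C.mean(0)+28*v)
```

```text
white cap [0.62103955 0.10209321 0.05790949] 0.05890279699894281
well [[631.8702832  -79.75519609   8.        ]]
block [[ 673.9  -66.    11. ]
 [ 615.  -165.7   11. ]
 [ 563.6 -140.2   11. ]
 [ 622.6  -35.3   11. ]] [ 618.79435542 -101.78684217   11.        ] 115.78418149099595 59.825776108013706
[0.49898431 0.86661102 0.        ] [632.76591612 -77.52173365  11.        ]
```

Request:
{"name": "play_rows", "arguments": {
  "increments": [
    [[14.3,17.7,2.3,0],[14.3,17.7,2.3,0],[14.3,17.7,2.3,0],[14.3,17.7,2.3,0],[14.3,17.7,2.3,0]]
  ]
}}

```text
t: 6.5
tool_pos: [0.4215, -0.0083, 0.1451]
orientation: [2.009, -2.412, -0.014]
force: [1.0, 0.4, -0.1]
opening: 0.0449
```

```bash
python3 w.py w4; python3 go.py 427 -7.7 100 -100;  python3 - <<'E'
from wm import *
p,im,d=load("w4"); X=cloud(p,d)
P=X[:260].reshape(-1,3)
P=P[(P[:,2]>.052)&(P[:,2]<.060)&(abs(P[:,0]-.427)<.025)&(abs(P[:,1]+.007)<.025)];print("cap",P.mean(0),cv2.minEnclosingCircle((P[:,:2]*1000).astype(np.float32)),len(P))
E
```

```text
t 6.55 pos [419.9  -9.2 144.7] yaw -100.4 q1 -0.15 q6 1.61 open 45.3 F [ 0.8 -1.2 -0.4] tilt 0.0103
 d(tool cm) -0.26 -0.72 4.47 turn -0.007 (alt 3.134)
cap [ 0.42717051 -0.00931038  0.05493234] ((426.841552734375, -9.161332130432129), 10.795961380004883) 588
```

View pics/w4.png

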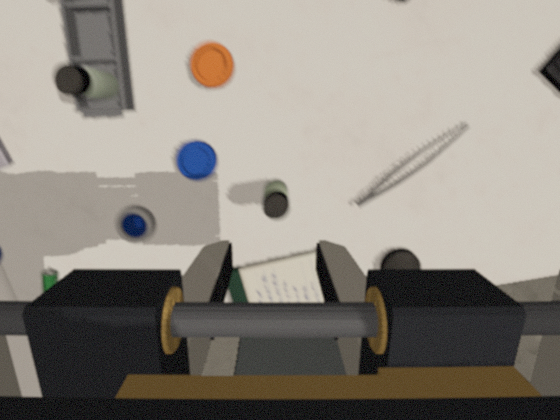

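```bash
python3 go.py 427 -9.2 41 -100;  python3 - <<'E'
from wm import *
p,im,d=load("w4")
P=onplane(p,[(353,203),(467,125)],.006)*1000;print("forceps",P,P.mean(0),np.linalg.norm(P[0]-P[1]))
print("ring",onplane(p,[(135,222)],.011)*1000)
E
```

```text
t 6.55 pos [419.9  -9.2 144.7] yaw -100.4 q1 -0.15 q6 1.61 open 45.3 F [ 0.8 -1.2 -0.4] tilt 0.0103
 d(tool cm) -0.10 -0.80 10.37 turn -0.007 (alt 3.134)
forceps [[ 401.90751943  -78.49090519    6.        ]
 [ 453.66593202 -183.97945663    6.        ]] [ 427.78672573 -131.23518091    6.        ] 117.50220320668753
ring [[421.410381   121.62440204  11.        ]]
```

Request:
{"name": "play_rows", "arguments": {
  "increments": [
    [[-0.1,-0.8,2,0],[-0.1,-0.7,6,0],[-0.1,-0.65,10.0,0],[-0.1,-0.65,10.3,0],[-0.1,-0.65,10.3,0]]
  ]
}}

```text
t: 7.05
tool_pos: [0.424, -0.0086, 0.0407]
orientation: [2.006, -2.409, -0.019]
force: [0.3, -0.2, 0.5]
opening: 0.0452
```

```bash
python3 go.py 427 -9.2 41 -100
```

```text
t 7.05 pos [424.   -8.6  40.7] yaw -100.4 q1 -0.14 q6 1.61 open 45.2 F [ 0.3 -0.2  0.5] tilt 0.0141
 d(tool cm) -0.00 -0.31 -0.03 turn -0.007 (alt 3.134)
```

Request:
{"name": "play_rows", "arguments": {
  "increments": [
    [[0,-0.3,0,0],[0,-0.3,0,0],[0,-0.3,0,0],[0,-0.3,0,0],[0,-0.3,0,0]]
  ],
  "jaw": 1.5
}}

```text
t: 7.55
tool_pos: [0.4283, -0.0093, 0.0421]
orientation: [2.008, -2.41, -0.016]
force: [0.7, 0.5, 7.1]
opening: 0.0215
```

Request:
{"name": "play_rows", "arguments": {
  "increments": [
    [[0,0,0,0],[0,0,0,0],[0,0,-2,0],[0,0,-5,0],[0,0,-9,0]]
  ]
}}

```text
t: 8.05
tool_pos: [0.4272, -0.0095, 0.131]
orientation: [2.005, -2.408, -0.022]
force: [-0.0, 0.3, 0.0]
opening: 0.0216
```

```bash
python3 go.py 581.7 108.2 150 -100.2
```

```text
t 8.05 pos [427.2  -9.5 131. ] yaw -100.4 q1 -0.15 q6 1.61 open 21.6 F [-0.   0.3  0. ] tilt 0.0160
 d(tool cm) -14.37 -13.04 -2.06 turn -0.004 (alt 3.138)
```

Request:
{"name": "play_rows", "arguments": {
  "increments": [
    [[-3,-3,-2,0],[-14.4,-13,-2,0],[-14.4,-13,-2,0],[-14.4,-13,-2,0],[-14.4,-13,-2,0]]
  ]
}}

```text
t: 8.55
tool_pos: [0.5832, 0.1118, 0.1462]
orientation: [2.007, -2.403, -0.026]
force: [-1.0, -0.9, -0.4]
opening: 0.0216
```

```bash
python3 go.py 581.7 108.2 47 -100.2
```

```text
t 8.55 pos [583.2 111.8 146.2] yaw -100.3 q1 0.10 q6 1.85 open 21.6 F [-1.  -0.9 -0.4] tilt 0.0194
 d(tool cm) 0.41 -0.11 9.92 turn -0.001 (alt 3.140)
```

Request:
{"name": "play_rows", "arguments": {
  "increments": [
    [[0.4,0,0,0],[0.4,-0.1,2,0],[0.4,-0.1,5,0],[0.4,-0.1,8,0],[0.4,-0.1,9.5,0]]
  ]
}}

```text
t: 9.05
tool_pos: [0.5791, 0.107, 0.0487]
orientation: [2.004, -2.402, -0.029]
force: [0.1, 0.5, 0.6]
opening: 0.0215
```

```bash
python3 go.py 581.7 108.2 45 -100.2
```

```text
t 9.05 pos [579.1 107.   48.7] yaw -100.3 q1 0.09 q6 1.84 open 21.5 F [0.1 0.5 0.6] tilt 0.0228
 d(tool cm) -0.17 -0.24 0.37 turn -0.002 (alt 3.139)
```

Request:
{"name": "play_rows", "arguments": {
  "increments": [
    [[-0.1,-0.25,0.2,0],[-0.1,-0.25,0.35,0],[-0.1,-0.25,0.4,0],[-0.1,-0.25,0.4,0]]
  ]
}}

```text
t: 9.45
tool_pos: [0.5826, 0.1075, 0.0462]
orientation: [2.005, -2.403, -0.027]
force: [0.5, 0.0, -0.1]
opening: 0.0217
```

```bash
python3 go.py 581.7 108.2 45 -100.2
```

```text
t 9.45 pos [582.6 107.5  46.2] yaw -100.3 q1 0.09 q6 1.84 open 21.7 F [ 0.5  0.  -0.1] tilt 0.0207
 d(tool cm) -0.05 0.10 0.12 turn -0.002 (alt 3.139)
```

Request:
{"name": "play_rows", "arguments": {
  "increments": [
    [[0,0.05,0.15,0],[0,0.05,0.2,0],[0,0.05,0.2,0],[0,0.05,0.2,0]]
  ]
}}

```text
t: 9.85
tool_pos: [0.5827, 0.1077, 0.0451]
orientation: [2.006, -2.404, -0.026]
force: [-1.5, -0.4, 6.1]
opening: 0.0218
```

Request:
{"name": "play_rows", "arguments": {
  "increments": [
    [[0,0,0,0],[0,0,0,0],[0,0,0,0],[0,0,0,0],[0,0,0,0]]
  ],
  "jaw": 4.5
}}

```text
t: 10.35
tool_pos: [0.5825, 0.1077, 0.0449]
orientation: [2.006, -2.404, -0.026]
force: [0.2, 0.6, -0.5]
opening: 0.045
```

Request:
{"name": "play_rows", "arguments": {
  "increments": [
    [[0,0,-3,0],[0,0,-7,0],[0,0,-12,0],[0,0,-12,0]]
  ]
}}

```text
t: 10.75
tool_pos: [0.5895, 0.1074, 0.1738]
orientation: [-2.013, 2.412, 0.014]
force: [1.0, 0.1, 1.0]
opening: 0.0451
```

```bash
python3 go.py 421 124 120 -100; python3 w.py w5;python3 - <<'E'
from wm import *
p,im,d=load("w5"); X=cloud(p,d)
for n,c in dict(a=(.5817,.1082),b=(.6201,.1013)).items():
    P=X[:260].reshape(-1,3);P=P[(P[:,2]>.053)&(P[:,2]<.064)&(abs(P[:,0]-c[0])<.017)&(abs(P[:,1]-c[1])<.02)];print(n,P.mean(0),np.percentile(P[:,2],[10,50,90]),len(P))
E
```

```text
t 10.75 pos [589.5 107.4 173.8] yaw -100.3 q1 0.09 q6 1.84 open 45.1 F [1.  0.1 1. ] tilt 0.0092
 d(tool cm) 1.42 16.84 5.49 turn -0.006 (alt 3.136)
a [0.58153143 0.10774285 0.0578551 ] [0.05692249 0.05791521 0.05888351] 486
b [0.6208228  0.10215197 0.05795957] [0.05704408 0.057993   0.05890257] 534
```

View pics/w5.png

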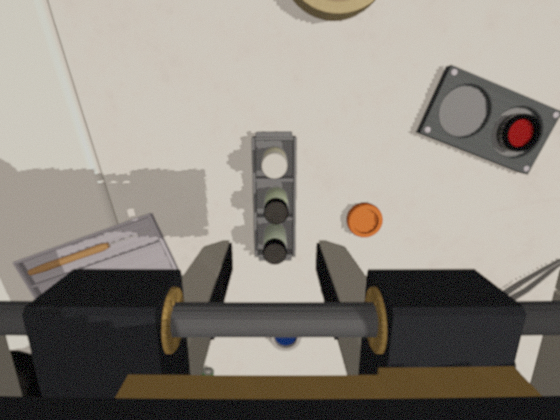

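Request:
{"name": "play_rows", "arguments": {
  "increments": [
    [[1.4,16.8,3.5,-1.22],[1.4,16.8,3.5,-1.22],[1.4,16.8,3.5,-1.22],[1.4,16.8,3.5,-1.22],[1.4,16.8,3.5,-1.22]]
  ],
  "jaw": 5.5
}}

```text
t: 11.3
tool_pos: [0.416, 0.1239, 0.1343]
orientation: [2.758, -1.495, -0.027]
force: [0.2, -0.1, 0.6]
opening: 0.055
```

```bash
python3 go.py 421 124 140 -30
```

```text
t 11.30 pos [416.  123.9 134.3] yaw -56.9 q1 0.17 q6 1.16 open 55.0 F [ 0.2 -0.1  0.6] tilt 0.0180
 d(tool cm) 0.26 -0.42 -0.58 turn -0.470 (alt 2.671)
```

Request:
{"name": "play_rows", "arguments": {
  "increments": [
    [[0.3,-0.4,0,-0.47],[0.3,-0.4,0,-0.47],[0.3,-0.4,0,-0.47],[0.3,-0.4,0,-0.47],[0.3,-0.4,0,-0.47]]
  ]
}}

```text
t: 11.8
tool_pos: [0.4204, 0.1235, 0.1333]
orientation: [3.032, -0.817, -0.03]
force: [0.1, 0.5, -0.1]
opening: 0.055
```

```bash
python3 w.py w6;python3 go.py 421 124 140 -30
python3 - <<'E'
from wm import *
p,im,d=load("w6"); X=cloud(p,d)
P=X[:255].reshape(-1,3);P=P[(P[:,2]>.0075)&(P[:,2]<.016)&(abs(P[:,0]-.421)<.03)&(abs(P[:,1]-.124)<.03)];print(P.mean(0),cv2.minEnclosingCircle((P[:,:2]*1000).astype(np.float32)),len(P),P.min(0),P.max(0))
E
```

```text
t 11.85 pos [420.6 123.5 133.5] yaw -30.2 q1 0.16 q6 0.69 open 55.3 F [-0.3 -0.4  0.6] tilt 0.0190
 d(tool cm) 0.00 -0.06 -0.65 turn -0.004 (alt 3.138)
[0.42011843 0.12631681 0.01008495] ((419.4842529296875, 125.68112182617188), 18.147600173950195) 787 [0.40220559 0.10829372 0.0075044 ] [0.43712257 0.14380894 0.01285769]
```

View pics/w6.png

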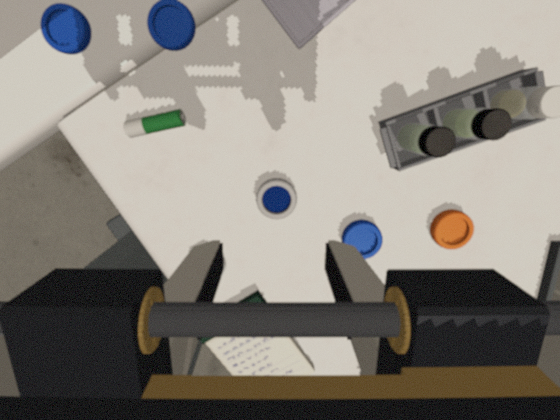

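```bash
python3 go.py 419.7 126 16.5 -30
python3 - <<'E'
from wm import *
p,im,d=load("w6")
W=onplane(p,[(126,129),(184,117)],.0075)*1000;print("battery",W,W.mean(0),np.linalg.norm(W[0]-W[1]))
E
```

```text
t 11.85 pos [420.6 123.5 133.5] yaw -30.2 q1 0.16 q6 0.69 open 55.3 F [-0.3 -0.4  0.6] tilt 0.0190
 d(tool cm) 0.01 -0.24 11.71 turn -0.004 (alt 3.138)
battery [[341.4221094  240.21252362   7.5       ]
 [389.0047712  223.53139566   7.5       ]] [365.2134403  231.87195964   7.5       ] 50.421917204036625
```

Request:
{"name": "play_rows", "arguments": {
  "increments": [
    [[0,-0.2,3,0],[0,-0.2,6,0],[0,-0.2,9,0],[0,-0.2,9.5,0],[0,-0.2,9.5,0]]
  ]
}}

```text
t: 12.35
tool_pos: [0.4187, 0.1255, 0.0378]
orientation: [3.03, -0.821, -0.034]
force: [-0.3, -0.6, 0.3]
opening: 0.0553
```

```bash
python3 go.py 419.7 126 16.5 -30
```

```text
t 12.35 pos [418.7 125.5  37.8] yaw -30.3 q1 0.17 q6 0.69 open 55.3 F [-0.3 -0.6  0.3] tilt 0.0216
 d(tool cm) 0.10 -0.11 2.13 turn -0.006 (alt 3.136)
```

Request:
{"name": "play_rows", "arguments": {
  "increments": [
    [[0.1,-0.1,1,0],[0.1,-0.1,2,0],[0.1,-0.1,2.1,0],[0.1,-0.1,2.1,0]]
  ]
}}

```text
t: 12.75
tool_pos: [0.4195, 0.1259, 0.0167]
orientation: [3.03, -0.821, -0.034]
force: [-0.1, 0.8, 0.4]
opening: 0.055
```

```bash
python3 go.py 419.7 126 16.5 -30
```

```text
t 12.75 pos [419.5 125.9  16.7] yaw -30.3 q1 0.17 q6 0.69 open 55.0 F [-0.1  0.8  0.4] tilt 0.0219
 d(tool cm) 0.01 -0.02 0.02 turn -0.006 (alt 3.136)
```

Request:
{"name": "play_rows", "arguments": {
  "increments": [
    [[0,0,0,0],[0,0,0,0],[0,0,0,0],[0,0,0,0],[0,0,0,0]]
  ],
  "jaw": 3,
  "squeeze": 25
}}

```text
t: 13.25
tool_pos: [0.4199, 0.126, 0.0171]
orientation: [3.03, -0.821, -0.033]
force: [-0.7, 1.3, 1.8]
opening: 0.0335
```

Request:
{"name": "play_rows", "arguments": {
  "increments": [
    [[0,0,0,0],[0,0,-1,0],[0,0,-4,0],[0,0,-8,0],[0,0,-12,0]]
  ]
}}

```text
t: 13.75
tool_pos: [0.4217, 0.1254, 0.1385]
orientation: [3.03, -0.821, -0.035]
force: [1.7, 0.3, 0.2]
opening: 0.0333
```

```bash
python3 go.py 632.3 -78 140 -30;python3 w.py w7
```

```text
t 13.75 pos [421.7 125.4 138.5] yaw -30.3 q1 0.17 q6 0.69 open 33.3 F [1.7 0.3 0.2] tilt 0.0224
 d(tool cm) 28.44 6.92 -0.69 turn -0.006 (alt 3.136)
```

View pics/w7.png

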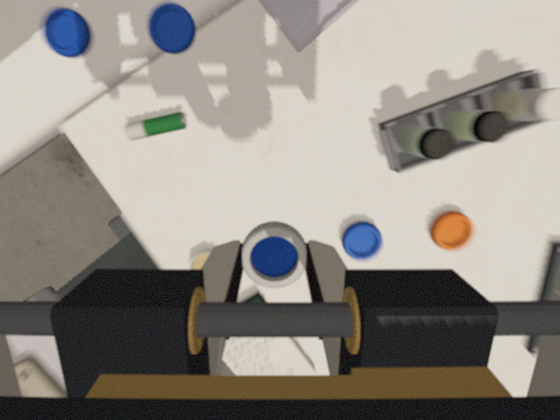

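Run:
```python
from wm import *
p,im,d=load("w7"); X=cloud(p,d)
P=X[215:290,240:308].reshape(-1,3);P=P[(P[:,2]>.11)&(P[:,2]<.145)]
print(np.nanpercentile(P,[5,50,95],axis=0),len(P))
q=X[225:285,275,:];print(np.c_[np.arange(225,285,5),q[::5]*1000].round(1))
print(np.c_[np.arange(236,316,6),X[255,236:316:6]*1000].round(1))
```

```text
[[0.40609447 0.11233463 0.12710829]
 [0.42070101 0.12687933 0.12945199]
 [0.43565243 0.14192431 0.1334558 ]] 3671
[[225.  429.7 140.9 129.7]
 [230.  428.9 139.4 132.7]
 [235.  427.4 136.8 132. ]
 [240.  425.1 133.  127.6]
 [245.  423.7 130.6 127.9]
 [250.  422.6 128.6 129.2]
 [255.  420.9 125.7 128.1]
 [260.  419.5 123.4 128.7]
 [265.  417.9 120.6 128. ]
 [270.  416.8 118.7 129.7]
 [275.  414.9 115.5 128.3]
 [280.  414.1 114.  130.7]]
[[236.  407.8 140.8 142.8]
 [242.  406.9 135.9 132.5]
 [248.  409.6 134.4 132.4]
 [254.  411.3 131.6 128.8]
 [260.  413.8 129.7 128. ]
 [266.  416.7 128.2 128.4]
 [272.  419.5 126.6 128.4]
 [278.  422.2 124.9 128.1]
 [284.  425.2 123.6 128.8]
 [290.  427.9 121.9 128.6]
 [296.  430.8 120.4 128.9]
 [302.  434.2 120.5 132.9]
 [308.  438.5 123.7 143.8]
 [314.  441.4 123.6 146.9]]
```

```bash
python3 - <<'E'
from m import *
P=X.reshape(-1,3)
for zlo in (.04,.08,.15,.25):
    Q=P[(P[:,2]>zlo)&(abs(P[:,1]+.08)<.2)&(P[:,0]>.55)&(P[:,0]<.9)]
    print(zlo,np.percentile(Q[:,0],[.5,2,10]),len(Q))
Q=P[(P[:,2]>.06)&(P[:,2]<.6)&(P[:,0]>.6)&(P[:,0]<.78)&(abs(P[:,1]+.08)<.2)];
print(Q[np.argsort(Q[:,0])][:25:2].round(3))
E
python3 go.py 633 -79.3 140 -30
```

```text
0.04 [0.81059572 0.81253976 0.81703154] 3489
0.08 [0.81101783 0.81264374 0.81757822] 3056
0.15 [0.81087109 0.81238084 0.81794319] 2580
0.25 [0.81963477 0.82167712 0.83048651] 1415
[]
t 13.80 pos [425.9 126.1 146.3] yaw -30.3 q1 0.17 q6 0.69 open 33.4 F [3.4 0.3 4.8] tilt 0.0130
 d(tool cm) 28.25 7.28 0.27 turn -0.005 (alt 3.136)
```

Request:
{"name": "play_rows", "arguments": {
  "increments": [
    [[28.2,7.3,0,0],[28.2,7.3,0,0],[28.2,7.3,0,0],[28.2,7.3,0,0],[28.2,7.3,0,0]]
  ]
}}

```text
t: 14.3
tool_pos: [0.6027, -0.0506, 0.1423]
orientation: [-3.03, 0.821, 0.019]
force: [-0.2, 0.4, -0.6]
opening: 0.0336
```

```bash
python3 go.py 633 -79.3 100 -30
```

```text
t 14.30 pos [602.7 -50.6 142.3] yaw -30.3 q1 -0.17 q6 0.36 open 33.6 F [-0.2  0.4 -0.6] tilt 0.0126
 d(tool cm) 4.12 0.94 4.18 turn -0.006 (alt 3.136)
```

Request:
{"name": "play_rows", "arguments": {
  "increments": [
    [[4.1,0.9,0,0],[4.1,0.9,2,0],[4.1,0.9,4,0],[4.1,0.9,4,0]]
  ]
}}

```text
t: 14.7
tool_pos: [0.6307, -0.0788, 0.0981]
orientation: [-3.03, 0.822, 0.029]
force: [-1.7, 0.1, -0.3]
opening: 0.0338
```

```bash
cd .;python3 w.py w8; python3 go.py 633 -79.3 24 -30
```

```text
t 14.75 pos [631.6 -78.7 100.1] yaw -30.3 q1 -0.21 q6 0.32 open 33.4 F [-0.3 -0.5 -1.1] tilt 0.0165
 d(tool cm) 0.28 -0.03 7.61 turn -0.006 (alt 3.136)
```

View pics/w8.png

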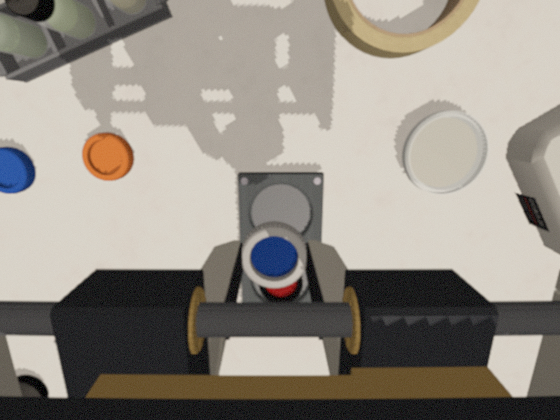

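Run:
```python
from wm import *
p,im,d=load("w8")
W=onplane(p,[(280,211),(249,205),(312,205)],.009)*1000;print(W)
C=onplane(p,[(240,173),(322,173)],.011)*1000;print(C,np.linalg.norm(C[0]-C[1])); y=np.array([.5,.866,0]); print(C.mean(0)-31*y)
```

```text
[[633.06345579 -78.25164545   9.        ]
 [615.00446588 -62.29938825   9.        ]
 [656.47500751 -86.31704283   9.        ]]
[[622.46651007 -37.75660116  11.        ]
 [674.57152398 -68.05733005  11.        ]] 60.27492551824749
[633.01901703 -79.7529656   11.        ]
```

Request:
{"name": "play_rows", "arguments": {
  "increments": [
    [[0.3,0,3,0],[0.3,0,5.5,0],[0.3,0,6,0],[0.3,0,6,0],[0.3,0,6,0]]
  ]
}}

```text
t: 15.25
tool_pos: [0.6345, -0.0798, 0.0424]
orientation: [-3.03, 0.821, 0.021]
force: [0.4, 0.5, 0.2]
opening: 0.0339
```

```bash
python3 go.py 633.7 -79.8 24 -30
```

```text
t 15.25 pos [634.5 -79.8  42.4] yaw -30.3 q1 -0.21 q6 0.32 open 33.9 F [0.4 0.5 0.2] tilt 0.0138
 d(tool cm) -0.05 0.04 1.84 turn -0.005 (alt 3.136)
```

Request:
{"name": "play_rows", "arguments": {
  "increments": [
    [[0,0,0.9,0],[0,0,1.6,0],[0,0,1.8,0],[0,0,1.8,0],[0,0,1.8,0]]
  ]
}}

```text
t: 15.75
tool_pos: [0.6342, -0.0797, 0.0243]
orientation: [-3.03, 0.821, 0.022]
force: [-0.0, -0.3, 0.1]
opening: 0.0336
```

```bash
python3 go.py 633.7 -79.8 24 -30
```

```text
t 15.75 pos [634.2 -79.7  24.3] yaw -30.3 q1 -0.21 q6 0.32 open 33.6 F [-0.  -0.3  0.1] tilt 0.0141
 d(tool cm) -0.04 0.03 0.03 turn -0.006 (alt 3.136)
```

Request:
{"name": "play_rows", "arguments": {
  "increments": [
    [[0,0,0,0],[0,0,0,0],[0,0,0,0],[0,0,0,0]]
  ],
  "jaw": 5.0
}}

```text
t: 16.15
tool_pos: [0.6343, -0.0798, 0.0245]
orientation: [-3.03, 0.821, 0.021]
force: [0.5, -0.8, -0.4]
opening: 0.0498
```

Request:
{"name": "play_rows", "arguments": {
  "increments": [
    [[0,0,-3,0],[0,0,-6,0],[0,0,-9,0],[0,0,-9,0]]
  ]
}}

```text
t: 16.55
tool_pos: [0.6389, -0.081, 0.1205]
orientation: [-3.03, 0.821, 0.007]
force: [0.3, -0.5, 0.8]
opening: 0.0501
```

```bash
cd .;python3 w.py w9; python3 go.py 428 -131.5 140 26;  python3 - <<'E'
from wm import *
p,im,d=load("w9"); X=cloud(p,d)
P=X[:290].reshape(-1,3);P=P[(P[:,2]>.0135)&(P[:,2]<.022)&(abs(P[:,0]-.633)<.026)&(abs(P[:,1]+.0785)<.026)];print(P.mean(0),cv2.minEnclosingCircle((P[:,:2]*1000).astype(np.float32)),len(P),np.percentile(P[:,2],[5,95]))
A=np.c_[P[:,:2],np.ones(len(P))];print("plane",np.linalg.lstsq(A,P[:,2],rcond=None)[0])
E
```

```text
t 16.60 pos [637.7 -80.7 117.9] yaw -30.3 q1 -0.21 q6 0.32 open 49.9 F [-0.6 -0.3 -0.2] tilt 0.0082
 d(tool cm) -15.55 14.96 -2.09 turn -0.983 (alt 2.159)
[ 0.63302764 -0.07867632  0.01617674] ((632.8509521484375, -79.09739685058594), 17.963050842285156) 868 [0.01363353 0.01806465]
plane [0.0038421  0.00166663 0.0138757 ]
```

View pics/w9.png

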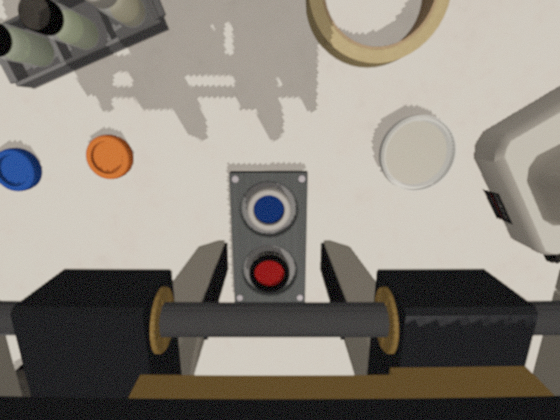

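Request:
{"name": "play_rows", "arguments": {
  "increments": [
    [[-15.5,15,-2,-1.0],[-15.5,15,-2,-1.0],[-15.5,15,-2,-1.0],[-15.5,15,-2,-1.0],[-15.5,15,-2,-1.0]]
  ],
  "jaw": 4.0
}}

```text
t: 17.1
tool_pos: [0.4238, -0.1321, 0.1372]
orientation: [-3.115, -0.353, 0.018]
force: [0.8, 0.1, 0.5]
opening: 0.0403
```

```bash
python3 go.py 428 -131.5 140 27
```

```text
t 17.10 pos [ 423.8 -132.1  137.2] yaw 13.0 q1 -0.42 q6 -0.64 open 40.3 F [0.8 0.1 0.5] tilt 0.0132
 d(tool cm) 0.42 0.03 -0.29 turn -0.245 (alt 2.896)
```

Request:
{"name": "play_rows", "arguments": {
  "increments": [
    [[0.4,0,0,-0.245],[0.4,0,0,-0.245],[0.4,0,0,-0.245],[0.4,0,0,-0.245]]
  ]
}}

```text
t: 17.5
tool_pos: [0.4273, -0.131, 0.1364]
orientation: [-3.048, -0.726, 0.018]
force: [0.0, 0.5, 0.4]
opening: 0.0397
```

```bash
python3 w.py w10;python3 go.py 428 -131.5 140 27
```

```text
t 17.55 pos [ 427.4 -131.   136.5] yaw 26.8 q1 -0.41 q6 -0.88 open 40.3 F [0.1 1.  0.3] tilt 0.0142
 d(tool cm) 0.03 0.06 -0.35 turn -0.003 (alt 3.139)
```

View pics/w10.png

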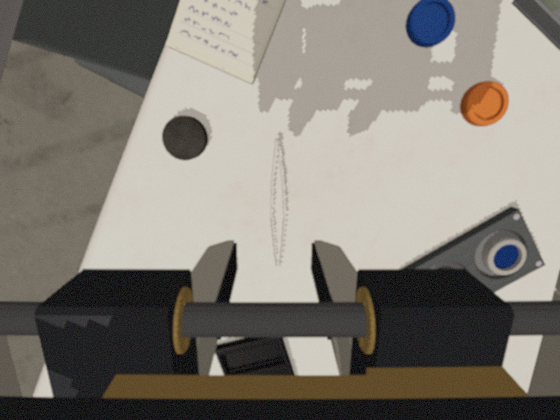

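```bash
python3 - <<'E'
from wm import *
p,im,d=load("w10")
P=onplane(p,[(280,131),(278,265),(271,198),(288,198)],.007)*1000;print(P.round(1),P[:2].mean(0),P[2:].mean(0),np.linalg.norm(P[0]-P[1]),np.linalg.norm(P[2]-P[3]),np.degrees(np.arctan2(*(P[0]-P[1])[1::-1])))
print("blackcap", onplane(p,[(185,137)],.012)*1000)
E
python3 - <<'E'
import cv2
im=cv2.imread('pics/w10.png'); cv2.imwrite('pics/c5.png',cv2.resize(im[120:280,220:340],(450,600),interpolation=cv2.INTER_CUBIC))
E
```

```text
[[ 401.2  -73.7    7. ]
 [ 454.9 -183.1    7. ]
 [ 420.3 -128.7    7. ]
 [ 433.7 -121.9    7. ]] [ 428.04484219 -128.39485802    7.        ] [ 427.02568081 -125.33709902    7.        ] 121.8243336794405 14.992568394485117 116.19598672111903
blackcap [[ 332.78400066 -113.47079274   12.        ]]
```

View pics/c5.png

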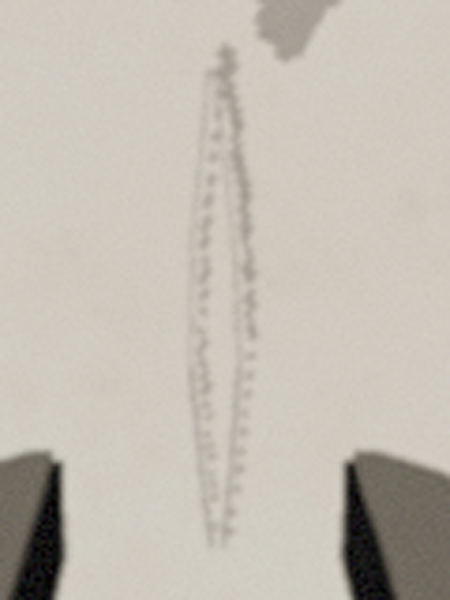

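```bash
python3 go.py 428.3 -130 16 26.5
```

```text
t 17.55 pos [ 427.4 -131.   136.5] yaw 26.8 q1 -0.41 q6 -0.88 open 40.3 F [0.1 1.  0.3] tilt 0.0142
 d(tool cm) 0.23 0.08 12.05 turn 0.006 (alt -3.136)
```

Request:
{"name": "play_rows", "arguments": {
  "increments": [
    [[0.2,0.1,4,0],[0.2,0.1,7,0],[0.2,0.1,9,0],[0.2,0.1,9.5,0],[0.2,0.1,9.5,0]]
  ]
}}

```text
t: 18.05
tool_pos: [0.4278, -0.1301, 0.0408]
orientation: [-3.047, -0.725, 0.021]
force: [-0.2, -0.1, 0.4]
opening: 0.0402
```

```bash
python3 go.py 428.3 -130 15.5 26.5
```

```text
t 18.05 pos [ 427.8 -130.1   40.8] yaw 26.8 q1 -0.41 q6 -0.88 open 40.2 F [-0.2 -0.1  0.4] tilt 0.0163
 d(tool cm) 0.08 0.04 2.53 turn 0.005 (alt -3.137)
```

Request:
{"name": "play_rows", "arguments": {
  "increments": [
    [[0.1,0,1.2,0],[0.1,0,2.3,0],[0.1,0,2.5,0],[0.1,0,2.5,0]]
  ]
}}

```text
t: 18.45
tool_pos: [0.4279, -0.1293, 0.0153]
orientation: [-3.046, -0.725, 0.022]
force: [-0.2, 0.4, -0.8]
opening: 0.0398
```

Request:
{"name": "play_rows", "arguments": {
  "increments": [
    [[0,0,0,0],[0,0,0,0],[0,0,0,0],[0,0,0,0],[0,0,0,0]]
  ],
  "jaw": 0.5,
  "squeeze": 20
}}

```text
t: 18.95
tool_pos: [0.4281, -0.1294, 0.0156]
orientation: [-3.046, -0.725, 0.021]
force: [0.0, 0.2, 0.4]
opening: 0.0113
```

Request:
{"name": "play_rows", "arguments": {
  "increments": [
    [[0,0,0,0],[0,0,-1,0],[0,0,-4,0],[0,0,-8,0],[0,0,-12,0]]
  ]
}}

```text
t: 19.45
tool_pos: [0.4293, -0.13, 0.1371]
orientation: [-3.046, -0.725, 0.023]
force: [1.0, -0.2, -0.4]
opening: 0.0115
```

```bash
python3 w.py w11;python3 go.py 513 304 140 10
```

```text
t 19.50 pos [ 433.4 -131.6  144.9] yaw 26.8 q1 -0.41 q6 -0.88 open 11.6 F [ 3.3 -1.   5.4] tilt 0.0074
 d(tool cm) 26.73 -35.30 0.57 turn 0.293 (alt -2.849)
```

View pics/w11.png

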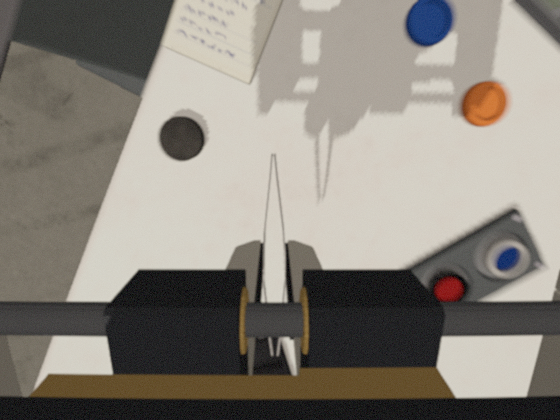

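Request:
{"name": "play_rows", "arguments": {
  "increments": [
    [[26.7,-35.3,0,0.29],[26.7,-35.3,0,0.29],[26.7,-35.3,0,0.29],[26.7,-35.3,0,0.29],[26.7,-35.3,0,0.29]]
  ]
}}

```text
t: 20.0
tool_pos: [0.4745, 0.1019, 0.1418]
orientation: [-3.126, -0.277, 0.008]
force: [2.4, 0.1, -0.5]
opening: 0.0121
```

```bash
python3 go.py 513 306 140 10
```

```text
t 20.00 pos [474.5 101.9 141.8] yaw 10.1 q1 0.10 q6 -0.07 open 12.1 F [ 2.4  0.1 -0.5] tilt 0.0063
 d(tool cm) 7.38 -19.41 0.22 turn 0.002 (alt -3.139)
```

Request:
{"name": "play_rows", "arguments": {
  "increments": [
    [[6,-15,0,0],[6,-15,0,0],[6,-15,0,0],[6,-15,0,0],[6,-15,0,0]]
  ]
}}

```text
t: 20.5
tool_pos: [0.507, 0.2621, 0.1423]
orientation: [-3.125, -0.282, 0.008]
force: [-0.5, -0.8, -0.6]
opening: 0.0118
```

```bash
python3 w.py w12; python3 go.py 513 306 140 10
```

```text
t 20.55 pos [506.9 260.4 142.1] yaw 10.2 q1 0.38 q6 0.20 open 11.5 F [ 0.2 -0.6 -0.6] tilt 0.0064
 d(tool cm) 1.41 -4.38 0.21 turn 0.004 (alt -3.138)
```

View pics/w12.png

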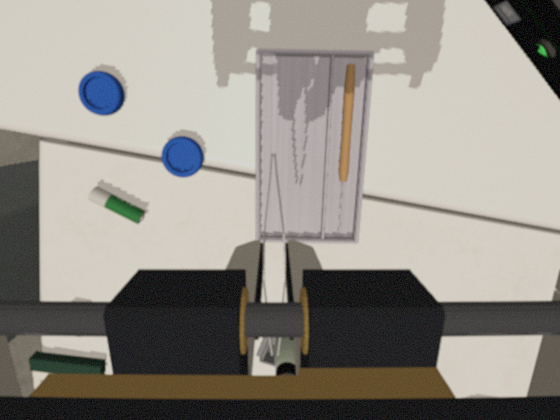

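Run:
```python
from wm import *
p,im,d=load("w12")
T=onplane(p,[(257,52),(372,52),(358,240),(259,240)],.009)*1000
print(T.round(1),[np.linalg.norm(T[i]-T[i-1]).round(1) for i in range(4)])
y=T[0]-T[3]+T[1]-T[2];y/=np.linalg.norm(y);x=np.array([y[1],-y[0],0]);c=T.mean(0);print(c,np.degrees(np.arctan2(y[1],y[0])),"bay",c-15*x)
B=onplane(p,[(263,145),(328,145)],.009)*1000; print("bay mid",B,B.mean(0),np.linalg.norm(B[0]-B[1]))
B=onplane(p,[(92,196),(143,214)],.0075)*1000; print("batt",B,B.mean(0),np.linalg.norm(B[0]-B[1]))
```

```text
[[469.4 380.8   9. ]
 [560.4 397.5   9. ]
 [588.1 239.1   9. ]
 [498.  222.6   9. ]] [np.float64(160.7), np.float64(92.4), np.float64(160.8), np.float64(91.7)]
[528.98384279 310.00561712   9.        ] 100.089078688703 bay [514.21579395 307.37793116   9.        ]
bay mid [[486.82174355 308.82713302   9.        ]
 [541.68337652 318.84268881   9.        ]] [514.25256003 313.83491091   9.        ] 55.768361372659875
batt [[342.0653746  236.39341054   7.5       ]
 [389.27530813 227.7872397    7.5       ]] [365.67034137 232.09032512   7.5       ] 47.987956830050805
```

```bash
python3 go.py 514.2 307.4 60 10
```

```text
t 20.55 pos [506.9 260.4 142.1] yaw 10.2 q1 0.38 q6 0.20 open 11.5 F [ 0.2 -0.6 -0.6] tilt 0.0064
 d(tool cm) 1.59 -4.47 8.21 turn 0.004 (alt -3.138)
```

Request:
{"name": "play_rows", "arguments": {
  "increments": [
    [[1.6,-4.5,2,0],[1.6,-4.5,5,0],[1.6,-4.5,8.2,0],[1.6,-4.5,8.2,0],[1.6,-4.5,8.2,0]]
  ]
}}

```text
t: 21.05
tool_pos: [0.5139, 0.3059, 0.0602]
orientation: [-3.127, -0.277, 0.012]
force: [-0.2, -0.1, 0.8]
opening: 0.0117
```

```bash
python3 go.py 514.2 307.4 21.5 10
```

```text
t 21.05 pos [513.9 305.9  60.2] yaw 10.1 q1 0.45 q6 0.27 open 11.7 F [-0.2 -0.1  0.8] tilt 0.0077
 d(tool cm) 0.08 -0.13 3.87 turn 0.002 (alt -3.139)
```

Request:
{"name": "play_rows", "arguments": {
  "increments": [
    [[0,-0.1,2,0],[0,-0.1,3.4,0],[0,-0.1,3.9,0],[0,-0.1,3.9,0],[0,-0.1,3.9,0]]
  ]
}}

```text
t: 21.55
tool_pos: [0.514, 0.3071, 0.0222]
orientation: [-3.127, -0.277, 0.01]
force: [0.0, -0.3, -0.6]
opening: 0.0113
```

```bash
python3 go.py 514.2 307.4 21 10
```

```text
t 21.55 pos [514.  307.1  22.2] yaw 10.1 q1 0.45 q6 0.27 open 11.3 F [ 0.  -0.3 -0.6] tilt 0.0069
 d(tool cm) 0.03 -0.03 0.12 turn 0.002 (alt -3.139)
```

Request:
{"name": "play_rows", "arguments": {
  "increments": [
    [[0,0,0.15,0],[0,0,0.15,0],[0,0,0.15,0]]
  ]
}}

```text
t: 21.85
tool_pos: [0.5142, 0.3072, 0.0211]
orientation: [-3.127, -0.277, 0.009]
force: [-0.0, -0.7, -1.0]
opening: 0.0119
```

Request:
{"name": "play_rows", "arguments": {
  "increments": [
    [[0,0,0,0],[0,0,0,0],[0,0,0,0],[0,0,0,0]]
  ],
  "jaw": 3
}}

```text
t: 22.25
tool_pos: [0.5142, 0.3072, 0.0211]
orientation: [-3.127, -0.277, 0.009]
force: [0.8, -0.2, -0.5]
opening: 0.0298
```

Request:
{"name": "play_rows", "arguments": {
  "increments": [
    [[0,0,-3,0],[0,0,-7,0],[0,0,-12,0],[0,0,-12,0],[0,0,-12,0]]
  ]
}}

```text
t: 22.75
tool_pos: [0.5163, 0.3077, 0.1434]
orientation: [-3.125, -0.277, 0.003]
force: [0.3, -0.5, -0.6]
opening: 0.03
```

```bash
python3 w.py w13; python3 go.py 365.5 232 140 72
```

```text
t 22.80 pos [515.  307.1 141.2] yaw 10.1 q1 0.45 q6 0.27 open 29.9 F [ 0.1  0.4 -1.2] tilt 0.0059
 d(tool cm) -16.04 4.76 0.19 turn -1.080 (alt 2.062)
```

View pics/w13.png

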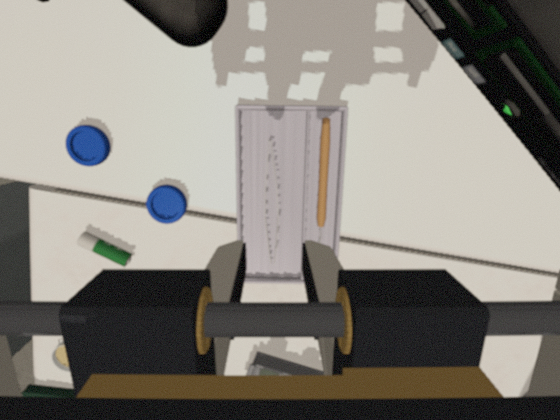

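Request:
{"name": "play_rows", "arguments": {
  "increments": [
    [[-16,4.8,0,-1.06],[-16,4.8,0,-1.06],[-16,4.8,0,-1.06],[-16,4.8,0,-1.06],[-16,4.8,0,-1.06]]
  ],
  "jaw": 4
}}

```text
t: 23.3
tool_pos: [0.3624, 0.23, 0.1392]
orientation: [-2.802, -1.411, 0.014]
force: [-0.1, 0.3, 0.7]
opening: 0.0399
```

```bash
python3 go.py 365.5 232 140 71
```

```text
t 23.30 pos [362.4 230.  139.2] yaw 53.5 q1 0.44 q6 -0.49 open 39.9 F [-0.1  0.3  0.7] tilt 0.0100
 d(tool cm) 0.34 0.13 -0.08 turn -0.306 (alt 2.836)
```

Request:
{"name": "play_rows", "arguments": {
  "increments": [
    [[0.3,0.1,0,-0.306],[0.3,0.1,0,-0.306],[0.3,0.1,0,-0.306],[0.3,0.1,0,-0.306]]
  ]
}}

```text
t: 23.7
tool_pos: [0.3642, 0.2315, 0.1379]
orientation: [-2.556, -1.816, 0.017]
force: [-0.1, 0.3, -0.4]
opening: 0.0396
```

```bash
python3 w.py w14;python3 go.py 365.5 232 18 71;python3 - <<'E'
from wm import *
p,im,d=load("w14"); X=cloud(p,d)
P=X[:260].reshape(-1,3);P=P[(P[:,2]>.006)&(P[:,2]<.02)&(abs(P[:,0]-.3655)<.035)&(abs(P[:,1]-.232)<.03)]
print(cv2.minAreaRect((P[:,:2]*1000).astype(np.float32)),P.mean(0),np.percentile(P[:,2],95),len(P))
E
```

```text
t 23.75 pos [364.4 231.6 138.2] yaw 70.8 q1 0.44 q6 -0.79 open 40.1 F [ 0.2  0.  -0.3] tilt 0.0117
 d(tool cm) 0.13 0.22 12.01 turn -0.004 (alt 3.138)
((364.3793029785156, 231.75704956054688), (13.604187965393066, 48.88198471069336), 70.52366638183594) [0.36355763 0.23197084 0.01196107] 0.014174344396009864 865
```

View pics/w14.png

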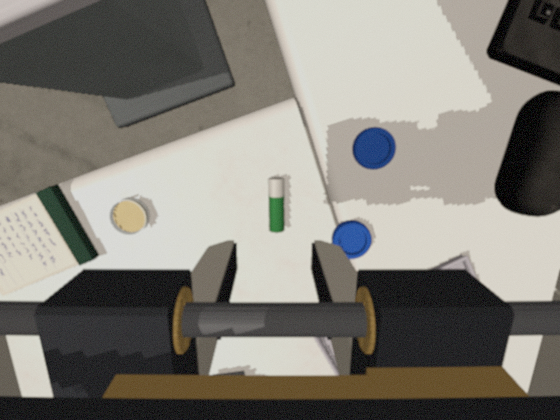

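```bash
python3 go.py 364.4 231.9 17 71
```

```text
t 23.75 pos [364.4 231.6 138.2] yaw 70.8 q1 0.44 q6 -0.79 open 40.1 F [ 0.2  0.  -0.3] tilt 0.0117
 d(tool cm) 0.09 0.12 12.12 turn -0.004 (alt 3.138)
```

Request:
{"name": "play_rows", "arguments": {
  "increments": [
    [[0,0.2,4,0],[0,0.2,7,0],[0,0.2,9,0],[0,0.2,9.5,0],[0,0.2,9.5,0]]
  ]
}}

```text
t: 24.25
tool_pos: [0.3645, 0.2305, 0.0425]
orientation: [-2.557, -1.813, 0.019]
force: [0.9, 0.6, 0.2]
opening: 0.0397
```

```bash
python3 go.py 364.4 231.9 17 71
```

```text
t 24.25 pos [364.5 230.5  42.5] yaw 70.7 q1 0.44 q6 -0.79 open 39.7 F [0.9 0.6 0.2] tilt 0.0137
 d(tool cm) 0.14 -0.02 2.55 turn -0.006 (alt 3.136)
```

Request:
{"name": "play_rows", "arguments": {
  "increments": [
    [[0.1,0,1.2,0],[0.1,0,2.3,0],[0.1,0,2.55,0],[0.1,0,2.55,0]]
  ]
}}

```text
t: 24.65
tool_pos: [0.364, 0.2312, 0.0164]
orientation: [-2.557, -1.813, 0.021]
force: [-0.1, -0.2, 0.3]
opening: 0.0398
```

Request:
{"name": "play_rows", "arguments": {
  "increments": [
    [[0,0,0,0],[0,0,0,0],[0,0,0,0],[0,0,0,0],[0,0,0,0]]
  ],
  "jaw": 1.0,
  "squeeze": 25
}}

```text
t: 25.15
tool_pos: [0.3643, 0.2313, 0.0167]
orientation: [-2.557, -1.813, 0.02]
force: [0.6, 1.0, 1.1]
opening: 0.0142
```

Request:
{"name": "play_rows", "arguments": {
  "increments": [
    [[0,0,0,0],[0,0,-1,0],[0,0,-4,0],[0,0,-8,0],[0,0,-12,0]]
  ]
}}

```text
t: 25.65
tool_pos: [0.3653, 0.2313, 0.1383]
orientation: [-2.557, -1.813, 0.021]
force: [0.5, -0.6, -0.7]
opening: 0.0141
```

```bash
python3 w.py w15;python3 go.py 425 -230 150 133
```

```text
t 25.70 pos [369.2 233.1 146. ] yaw 70.7 q1 0.44 q6 -0.79 open 14.0 F [4.2 1.6 5.9] tilt 0.0061
 d(tool cm) -41.86 20.59 -0.53 turn -1.088 (alt 2.054)
```

View pics/w15.png

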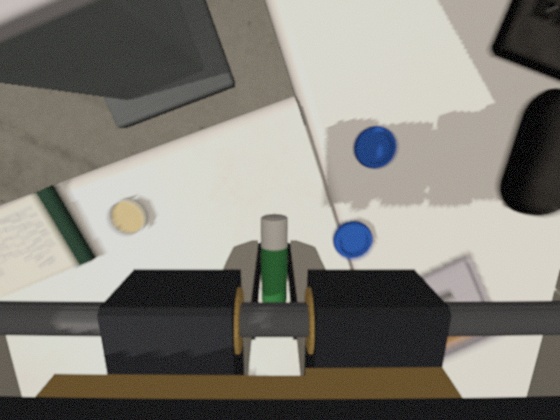

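Request:
{"name": "play_rows", "arguments": {
  "increments": [
    [[-41.8,20.6,0,2.05],[-41.8,20.6,0,2.05],[-41.8,20.6,0,2.05],[-41.8,20.6,0,2.05],[-41.8,20.6,0,2.05]]
  ]
}}

```text
t: 26.2
tool_pos: [0.3979, -0.0182, 0.1419]
orientation: [-3.049, -0.742, 0.016]
force: [1.1, -0.2, -0.3]
opening: 0.0143
```

```bash
python3 go.py 440 -240 150 -47
```

```text
t 26.20 pos [397.9 -18.2 141.9] yaw 27.4 q1 -0.17 q6 -0.65 open 14.3 F [ 1.1 -0.2 -0.3] tilt 0.0108
 d(tool cm) -6.46 21.63 -0.89 turn 1.298 (alt -1.844)
```

Request:
{"name": "play_rows", "arguments": {
  "increments": [
    [[-6.5,21.6,-0.8,1.3],[-6.5,21.6,-0.8,1.3],[-6.5,21.6,-0.8,1.3],[-6.5,21.6,-0.8,1.3],[-6.5,21.6,-0.8,1.3]]
  ]
}}

```text
t: 26.7
tool_pos: [0.4396, -0.2437, 0.1499]
orientation: [3.111, -0.431, -0.016]
force: [-0.0, 1.1, 0.0]
opening: 0.0141
```

```bash
python3 go.py 440 -240 150 -47
```

```text
t 26.70 pos [ 439.6 -243.7  149.9] yaw -15.8 q1 -0.60 q6 -0.33 open 14.1 F [-0.   1.1  0. ] tilt 0.0104
 d(tool cm) -0.06 -0.37 -0.01 turn 0.545 (alt -2.596)
```

Request:
{"name": "play_rows", "arguments": {
  "increments": [
    [[0,-0.3,0,0.545],[0,-0.3,0,0.545],[0,-0.3,0,0.545],[0,-0.3,0,0.545],[0,-0.3,0,0.545]]
  ]
}}

```text
t: 27.2
tool_pos: [0.4404, -0.2409, 0.1503]
orientation: [2.877, -1.253, -0.015]
force: [-0.3, 0.2, -0.5]
opening: 0.0145
```

```bash
python3 w.py w16;python3 go.py 440 -240 150 -47
```

```text
t 27.25 pos [ 440.4 -240.8  150.2] yaw -46.9 q1 -0.60 q6 0.22 open 13.9 F [-0.1  0.6 -0.2] tilt 0.0102
 d(tool cm) -0.09 -0.02 0.03 turn 0.003 (alt -3.139)
```

View pics/w16.png

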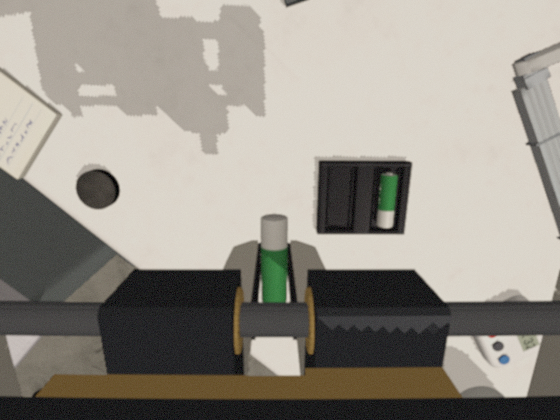

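Run:
```python
from wm import *
p,im,d=load("w16")
cv2.imwrite('pics/c6.png',cv2.resize(im[150:245,305:420],(690,570),interpolation=cv2.INTER_CUBIC))
T=onplane(p,[(319,161),(410,161),(405,234),(317,234)],.009)*1000
print(T.round(1),[np.linalg.norm(T[i]-T[i-1]).round(1) for i in range(4)],T.mean(0))
x=T[0]-T[3]+T[1]-T[2];x/=np.linalg.norm(x);y=np.array([-x[1],x[0],0]);print(np.degrees(np.arctan2(x[1],x[0])),"trough",T.mean(0)+21*y)
```

```text
[[ 489.9 -247.2    9. ]
 [ 545.4 -306.5    9. ]
 [ 496.6 -355.8    9. ]
 [ 439.7 -294.7    9. ]] [np.float64(69.2), np.float64(81.2), np.float64(69.3), np.float64(83.5)] [ 492.90932336 -301.07175782    9.        ]
44.379751910007116 trough [ 478.22169645 -286.06264006    9.        ]
```

View pics/c6.png

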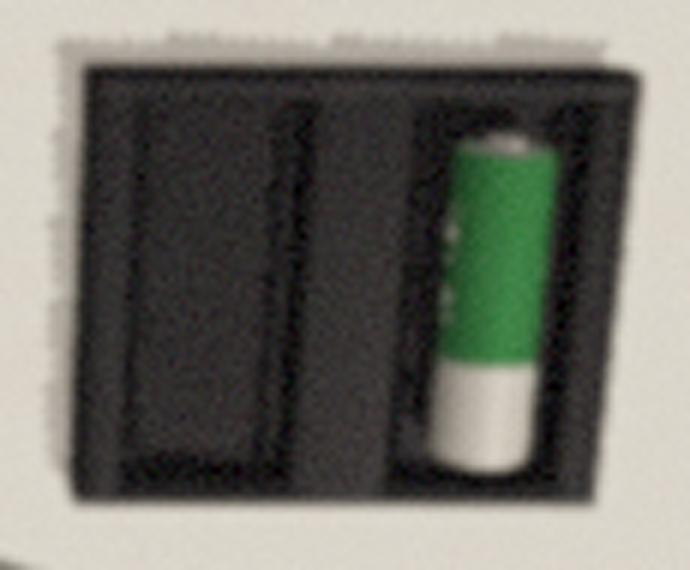

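```bash
python3 - <<'E'
from wm import *
p,im,d=load("w16")
f=lambda c,r:(305+c/6,150+r/6)
T=onplane(p,[f(128,285),f(303,285)],.009)*1000; print(T,T.mean(0),np.linalg.norm(T[0]-T[1]))
E
python3 go.py 478.2 -286 90 -46
```

```text
[[ 470.78592329 -275.82372275    9.        ]
 [ 489.06011005 -295.4053173     9.        ]] [ 479.92301667 -285.61452003    9.        ] 26.784039032324486
t 27.25 pos [ 440.4 -240.8  150.2] yaw -46.9 q1 -0.60 q6 0.22 open 13.9 F [-0.1  0.6 -0.2] tilt 0.0102
 d(tool cm) 5.92 0.29 5.98 turn -0.015 (alt 3.127)
```

Request:
{"name": "play_rows", "arguments": {
  "increments": [
    [[5.95,0.25,0,-0.02],[5.95,0.25,2,-0.02],[5.95,0.25,5,-0.02],[5.95,0.25,8,-0.02],[5.95,0.25,8,-0.02]]
  ]
}}

```text
t: 27.75
tool_pos: [0.4754, -0.2838, 0.0651]
orientation: [2.895, -1.215, -0.028]
force: [-0.3, 0.7, -0.6]
opening: 0.0139
```

```bash
python3 go.py 478.6 -285.9 21 -46
```

```text
t 27.75 pos [ 475.4 -283.8   65.1] yaw -45.5 q1 -0.63 q6 0.17 open 13.9 F [-0.3  0.7 -0.6] tilt 0.0179
 d(tool cm) 0.45 -0.12 4.41 turn 0.008 (alt -3.134)
```

Request:
{"name": "play_rows", "arguments": {
  "increments": [
    [[0.4,-0.1,1,0],[0.4,-0.1,3,0],[0.35,-0.1,4,0],[0.35,-0.1,4.2,0],[0.35,-0.1,4.2,0]]
  ]
}}

```text
t: 28.25
tool_pos: [0.4782, -0.2855, 0.0237]
orientation: [2.895, -1.214, -0.027]
force: [-0.9, -0.1, -0.0]
opening: 0.0141
```

```bash
python3 go.py 478.6 -285.9 21 -46
```

```text
t 28.25 pos [ 478.2 -285.5   23.7] yaw -45.5 q1 -0.63 q6 0.17 open 14.1 F [-0.9 -0.1 -0. ] tilt 0.0174
 d(tool cm) 0.06 -0.01 0.27 turn 0.008 (alt -3.133)
```

Request:
{"name": "play_rows", "arguments": {
  "increments": [
    [[0,0,0.2,0],[0,0,0.25,0],[0,0,0.25,0],[0,0,0.25,0]]
  ]
}}

```text
t: 28.65
tool_pos: [0.4783, -0.2857, 0.0216]
orientation: [2.895, -1.214, -0.026]
force: [1.0, -0.8, 0.1]
opening: 0.0142
```

Request:
{"name": "play_rows", "arguments": {
  "increments": [
    [[0,0,0,0],[0,0,0,0],[0,0,0,0],[0,0,0,0]]
  ],
  "jaw": 2.4
}}

```text
t: 29.05
tool_pos: [0.4783, -0.2857, 0.0216]
orientation: [2.895, -1.214, -0.026]
force: [-0.5, 0.5, -0.6]
opening: 0.024
```

Request:
{"name": "play_rows", "arguments": {
  "increments": [
    [[0,0,-3,0],[0,0,-7,0],[0,0,-12,0],[0,0,-12,0],[0,0,-12,0]]
  ]
}}

```text
t: 29.55
tool_pos: [0.4814, -0.287, 0.1435]
orientation: [2.894, -1.214, -0.02]
force: [0.5, -0.9, 0.3]
opening: 0.0237
```

```bash
python3 w.py w17; python3 go.py 400 -400 200
python3 - <<'E'
from wm import *
p,im,d=load("w17"); X=cloud(p,d)
P=X[:260].reshape(-1,3);P=P[(P[:,2]>.0115)&(P[:,2]<.024)&(abs(P[:,0]-.4785)<.035)&(abs(P[:,1]+.2855)<.035)]
y=np.array([-.69,.72]);q=(P[:,:2]-[.4929,-.3005])@y;P=P[q>.004]
print(cv2.minAreaRect((P[:,:2]*1000).astype(np.float32)),P.mean(0),np.percentile(P[:,2],95),len(P))
E
```

```text
t 29.60 pos [ 480.3 -286.2  141.5] yaw -45.5 q1 -0.63 q6 0.17 open 24.0 F [ 0.4  0.5 -0.3] tilt 0.0166
 d(tool cm) 2.41 13.75 -5.77 turn -0.000 (alt 3.142)
((475.1618347167969, -286.7628479003906), (48.93091583251953, 13.641386032104492), 44.72468185424805) [ 0.47574074 -0.28614531  0.01505188] 0.017009224930062312 803
```

View pics/w17.png

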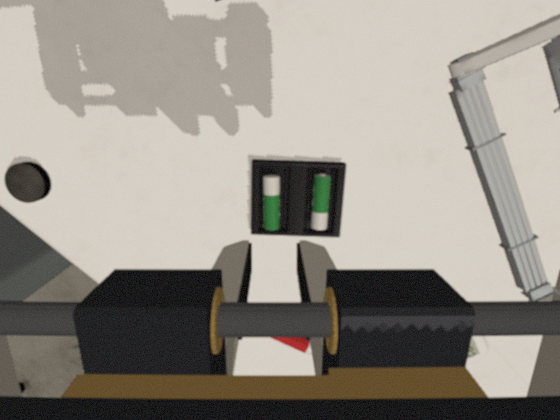

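Request:
{"name": "play_rows", "arguments": {
  "increments": [
    [[2.4,13.7,-5.8,0],[2.4,13.7,-5.8,0],[2.4,13.7,-5.8,0],[2.4,13.7,-5.8,0],[2.4,13.7,-5.8,0]]
  ]
}}

```text
t: 30.1
tool_pos: [0.3992, -0.3997, 0.1986]
orientation: [2.895, -1.219, -0.029]
force: [-0.4, 0.1, 0.1]
opening: 0.0237
```

Run:
```python
from h import *
from plant import *
p=camera_params("top");im,d=read_camera("top");im2,_=read_camera("side")
cv2.imwrite('pics/f1.png',cv2.resize(im[125:285,125:425],(800,427),interpolation=cv2.INTER_CUBIC)); cv2.imwrite('pics/f2.png',im2)
v,u=np.mgrid[:420,:560];X=bydepth(p,np.c_[u.ravel(),v.ravel()],d.ravel())
for n,c,lo,hi in [("va",(.5817,.1082),.053,.063),("vb",(.6201,.1013),.053,.063),("ring",(.633,-.0787),.0145,.022)]:
    P=X[(X[:,2]>lo)&(X[:,2]<hi)&(np.hypot(X[:,0]-c[0],X[:,1]-c[1])<.02)];print(n,P.mean(0).round(4),len(P))
```

```text
va [0.581  0.1096 0.0593] 52
vb [0.6203 0.1031 0.0593] 52
ring [ 0.6332 -0.0776  0.0177] 96
```

View pics/f1.png

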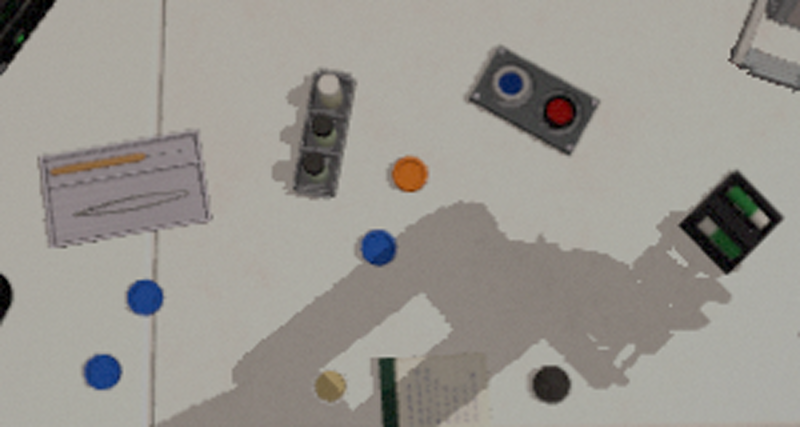

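View pics/f2.png

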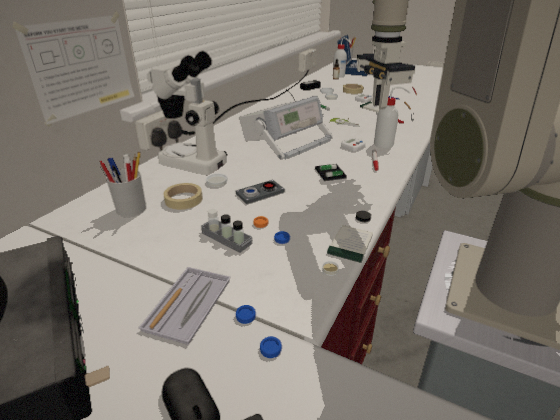

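```bash
python3 -c "
from plant import *
print(close_job())"
```

```text
the job is handed in; nothing more can be done
None
```

All five loose pieces are back in place and I handed the job in at about 30 s of the 125 s allowed. The hand-in gives no verdict. No check failed at the end.

| Piece | Where it went | Last check |
|---|---|---|
| White-capped vial (b) | far rack cell | standing upright, about 1–2 mm from the cell centre, cap top at 59 mm |
| Black-capped vial (a) | middle rack cell | standing upright, about 1–2 mm from the cell centre, cap top at 59 mm |
| Filter ring | free well | flat, about 1 mm from centre, top at 18 mm |
| Battery | free trough | about 4 mm from centre, lined up with the trough, top at about 17 mm |
| Forceps | wide bay of the tray | lengthways by eye in the wrist, top and side pictures; final position not measured |

The gripper was open and clear above the bench, and no vial was tipped.

Some measurements disagreed along the way:
- **Forceps:** the position readings differed by up to 11 mm before a closer look settled it.
- **Rack:** a tab at one end made it measure 130 mm long instead of 120, so I took the centre from the cell dividers instead.
- **Ring:** the jaws closed to 33–34 mm on a ring given as 36 mm across, but the camera showed it held within 2 mm of centre.

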